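# Service a rack fan tray: clear it, spin the fans, guard them, set the thermostat

### The job

Finish the service of the rack fan tray on the bench. First pick every loose bit of hardware out of the tray and put it in the blue parts dish, then flick each fan's blades with a fingertip so that each coasts round at least two full turns, showing that it does not rub. Then lay a silver finger guard flat and square on top of each fan, cap upwards and corner on corner, and turn the thermostat dial so that its white pointer is at the red mark; leave the other things on the bench where they are.

Things in the scene. Friction and masses are not known exactly. Their poses are not given: they have to be found in the camera images.
- tray: Fixed open 19-inch rack fan tray, zinc sheet, 250 (x) x 440 (y) mm. Origin under its centre, on the bench. Floor top z = 8 mm. Black front panel towards the robot (x = -125 to -128, 483 wide, top z = 49 mm); other rims (x = 125, y = +-220) reach z = 28 mm. Loose hardware lies in the open floor strip x = -125 to -20 mm. Two black fans at x = 40, y = +-130; thermostat box between them.
- fan_left (a point): Centre of the top of the fan at tray y = +130, axes as the tray's. Black frame 120 x 120 x 25 mm, top at tray z = 33 mm, open above, inner octagon 57 mm to each flat. Rotor: hub radius 19, top 3 mm below this point; 5 slanted paddle blades from radius 18 to 54, 4 to 20 mm below this point, free gap between them about 30 mm at radius 36 mm; a blade pressed from above just turns away.
- fan_right (a point): The same for the fan at tray y = -130 mm. Into either fan the shut gripper's tips (about 22 x 30 mm) fit between hub and frame at radius 36 mm with the closing line radial; tips 16 mm below this point still clear the floor by 9 mm. Flick by sweeping the lowered tips along the tangent while lifting them out.
- rotor_left (a joint): Angle of the left fan's rotor, rad, counted on over full turns; starts within +-0.5, positive is counter-clockwise from above, either way will do. It runs very freely: a tip sweep at a mean speed of 0.2 m/s sends it round about 3 turns, and it stops within 5 to 10 s; a second flick the same way adds to the count.
- rotor_right (a joint): The same for the right fan's rotor.
- dial (a joint): Thermostat dial angle, rad, 0 to 4.71, growing clockwise seen from above. At 0 its white pointer points to (-0.707, 0.707) in tray x, y; the red mark is at 3.0. It starts at 0.6 to 2.0. It turns stiffly (0.03 N m) and stays where it is left.
- dial_grip (a point): On the dial's vertical axis at the height to grip (tray x = 20, y = 0, z = 60 mm). Black dial: 40 mm skirt disc, 5 mm thick, with a grip bar across it 38 long, 11 wide, from 11 mm below to 11 mm above this point; the bar lies along the pointer. It sits on a cream box, 66 x 60 mm, top at tray z = 44 mm.
- dial_mark (a point): The red mark on the dial's scale plate, 25.5 mm from the dial's axis.
- guard_a: Loose silver fan guard, 60 g: flat open square 120 x 120 x 4 mm with diagonal spokes, thin rings and a solid round centre cap, 36 mm diameter, 20 mm tall over the underside: grip it there, closing along the guard's x or y. Origin: centre of the underside, z up. Lies cap up on the bench. It may go on either fan, at any quarter turn, and simply rests on the frame.
- guard_b: A second guard, the same.
- dish: Fixed blue open parts dish 100 (x) x 130 (y) x 28 mm outside, walls and floor 3 mm. Origin: centre of the underside.
- rubber_foot: Loose black rubber foot, disc 22 mm diameter, 12 mm tall, standing flat; 12 g. Origin: centre of the underside. May be absent.
- terminal_block: Loose green terminal block 26 (x) x 14 (y) x 16 mm, 20 g. Origin: centre of the underside. May be absent.
- standoff: Loose brass standoff, bar 36 (x) x 10 (y) x 10 mm, lying flat; 20 g. Origin: centre of the underside. May be absent.
- thumbscrew: Loose thumbscrew standing on its red round head (18 mm diameter, 12 mm tall), 6 mm shank up to 26 mm; 25 g. Origin: centre of the head's flat outer face. May be absent.
- spacer: Loose white nylon spacer, upright cylinder 14 mm diameter, 14 mm tall, 12 g. Origin: centre of the underside. May be absent.
- screwdriver: Bystander: yellow-handled screwdriver, 160 mm, lying between robot and tray.
- solder_spool: Bystander: white solder spool, 60 mm diameter, 40 mm tall.
- multimeter: Bystander: orange multimeter 130 x 65 x 34 mm, lying flat.
- flux_jar: Bystander: white jar with red cap, 52 mm diameter, 60 mm tall.
- dust_brush: Bystander: wooden brush, 160 mm, lying flat.
- pot: Bystander: black plastic cup, 76 mm across, 70 mm tall.
There are look-alikes about, which are no part of the job. What is shaped like the guard_b but yellow is not meant.

How it is judged:
By the outcome, as a careful person would: the job done as asked, in the order asked, and still so for the second after the job is handed in, with the robot touching nothing.
Of rubber_foot, terminal_block, standoff, thumbscrew, spacer only 3 to 5 are there at a start; the rules pass over those that are not, and their reading is None.
At some moment in a run one of guard_a, guard_b may be knocked a few centimetres aside while the robot is not near it.
Once in a run the grip may slacken for a moment while it holds something.
It also fails if it takes over 210 s, if anything falls off the work surface, if the arm or the gripper's body presses on something with over 40 N, if the wrist force passes 120 N, or if a joint passes its speed limit or range.

### The arm

A 7-joint arm with a two-finger parallel gripper is mounted at the origin on the work surface. World frame = base frame: x ahead of the robot, y to its left, z up, the work surface at z = 0. Lengths are in m, angles in rad, forces in N, time in s.
With the tool pointing down it reaches from about 0.4 to 0.85 m from the base axis. Payload 10.4 kg.
Tool frame: the origin (TCP) lies between the finger pads, 19 mm behind the fingertips; this is the grasp point; z points along the fingers, y is the line along which they close (so a half turn about z gives the same grasp; the last joint's range is limited). The gripper opens to 85 mm and grips with 20 to 120 N. Pads are 22 mm wide; open, the fingers measure 114 mm over their backs; the gripper's body (76 mm by 85 mm) begins 54 mm behind the grasp point. The pads swing forward as they close: fully open they stand 13 mm farther back than shut.
Start: joints at [-0.023, 0.332, -0.065, 1.46, 0.022, 1.35, -0.088], TCP at [0.625, 0, 0.25] pointing down, gripper open.
Joint ranges: [-2.6, 2.6], [-0.5, 2.12], [-1.47, 1.34], [0.16, 2.42], [-1.27, 4.41], [0.06, 2.06], [-2.6, 2.6]. Speed limits (rad/s): [2.22, 2.22, 2.79, 2.79, 3.14, 3.14, 3.14].

### API

Orientations are given as a unit quaternion [x, y, z, w].
In Python, from workcell import manip gives the robot as it stands.
- The arm moves only by the shell command python3 -m jog 'ROWS' [FORCE]. ROWS is JSON, a list of rows, each an object with "grip": the gripper command: -1 is fully open, 1 is shut, values between are in proportion; "slide": the shift along the tool's x, y, z in cm, a list of three; "yaw": the turn about the tool's z in rad. A call has 1 to 8 rows; each row shifts and turns the commanded pose from where the row before left it, along the tool's axes as they then stand; what a row does not reach is not made up. A row lasts 1/10 s, in which the tool goes at most 50 mm and 8.59 degrees, less where a joint would pass 70% of its speed; a pose out of reach is approached as far as the arm can. A call with a gripper value outside its range is refused whole. The fingers move at their own pace and stop on an object; FORCE is the grip in N (left out, the last holds). Time passes only in rows, so rows that do not move let the fingers close. It gives the time, the measured TCP pose, the force, the opening and the grip force at its end, in the units of the state.
- manip.get_obs(): the state, without advancing time (a new reading comes with each control period).
- manip.camera(name): name is "scene" or "side" or "wrist"; returns the picture (420x560x3 uint8, blue, green, red); there is no depth.
- manip.calibration(name): a dict with "vfov" (degrees; the focal length in pixels is half the picture's height over the tangent of half this angle, whatever the lens; pixels are square), "cx", "cy" (the principal point, pixels), "camera_from_world" (4x4, takes a point from world to camera coordinates). Camera axes: x right, y down, z forward; pixel columns grow to the right and rows downward; lengths in m; the calibration is good to about 2 mm. A picture is of the moment at which its call begins: read the wrist's pose just before it. calibration takes no time and is no camera call; for the wrist camera it gives the pose at the moment of the call.
- manip.hand_in(): hands the job in; it is judged then, once.
Trained networks look in the newest picture that a camera, given by its name, has taken for a name from the list of things; names that differ only in an ending like _2 or _b are one class to them, and where a whole thing is asked for, a point or a joint stands for the part that bears it (a point fixed in the world has none). Each returns a list of dicts, best first, with "conf" (0 to 1); they miss things now and then, are a little off and sometimes report something else, mostly with a low value. They report only what shows in the picture. A call takes as long as a camera call. They do not tell look-alikes from the thing itself.
- manip.masks_of(thing, camera): "region" (420x560 bool, what is visible of it) and "centre" ([column, row] in pixels, amid what is visible of it).
The state is a dict: "clock": time; "joint_pos": joint angles; "joint_velocities": joint speeds; "tau": joint torques, N m; "position": TCP position; "ee_rot": TCP orientation; "ft_force": force on the tool from outside, world axes, zero at the start; "torque": the same for the moment, N m; "grip_width": opening from 0.0 (shut) to 1.0 (fully open); "grasp_force": force on a finger pad.
Only numpy, scipy, OpenCV 4.12 (cv2) and the standard library are available. Lean on these libraries where they do the work, as an engineer would, in place of code of your own. Each camera call takes 0.05 s, during which the arm holds its last target. There are 200 camera calls.

## Working session

There is one attempt and no reset: what is moved stays moved. The work goes in short steps, Python scripts to look and compute and a shell command to move; the robot and the scene stay as the last step left them, time stands still between calls to the robot, and variables do not carry over. Pictures are saved under pics/ and viewed, at most 14 in all, crops included, and the job is handed in when it is done.

```bash
mkdir -p pics; ls
python3 - <<'E'
from workcell import manip
import cv2,numpy as np
o=manip.get_obs();print({k:np.round(v,3).tolist() for k,v in o.items()})
for n in ["scene","side"]:
    im=manip.camera(n);cv2.imwrite(f"pics/{n}0.png",im)
    c=manip.calibration(n);print(n,c["vfov"],c["cx"],c["cy"],np.round(c["camera_from_world"],3).tolist())
im=manip.camera("wrist");cv2.imwrite("pics/w0.png",im);c=manip.calibration("wrist");print(c)
E
```

```text
pics
{'clock': 0.0, 'joint_pos': [-0.023, 0.333, -0.065, 1.461, 0.022, 1.35, -0.088], 'joint_velocities': [-0.001, 0.0, 0.0, 0.001, -0.0, -0.0, -0.002], 'tau': [0.0, -62.545, 0.05, -39.161, 0.016, 0.01, -0.0], 'position': [0.625, 0.0, 0.249], 'ee_rot': [0.707, 0.707, -0.001, -0.0], 'ft_force': [-0.386, 0.532, -0.354], 'torque': [-0.036, -0.015, -0.036], 'grasp_force': 0.0, 'grip_width': 1.0}
scene 44.21954586281623 277.02137639288276 199.65838841518428 [[-0.581, 0.814, -0.01, 0.285], [0.674, 0.475, -0.565, -0.309], [-0.455, -0.335, -0.825, 1.944], [0.0, 0.0, 0.0, 1.0]]
side 48.10159537640499 279.285359844271 201.63058673410262 [[-0.999, -0.049, -0.024, 0.497], [-0.004, 0.506, -0.862, 0.05], [0.054, -0.861, -0.506, 1.435], [0.0, 0.0, 0.0, 1.0]]
{'vfov': 62.96797565486693, 'cx': 283.7347413730042, 'cy': 218.1283054869735, 'camera_from_world': array([[ 9.99998426e-01, -9.24452433e-05, -1.77173424e-03,
        -6.23892859e-01],
       [ 4.34245780e-04, -9.55511788e-01,  2.94952598e-01,
        -3.91999787e-02],
       [-1.72017991e-03, -2.94952903e-01, -9.55510244e-01,
         3.79979592e-01],
       [ 0.00000000e+00,  0.00000000e+00,  0.00000000e+00,
         1.00000000e+00]])}
```

View pics/scene0.png

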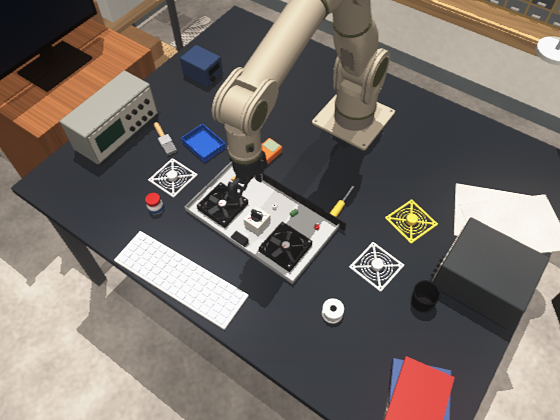

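View pics/side0.png

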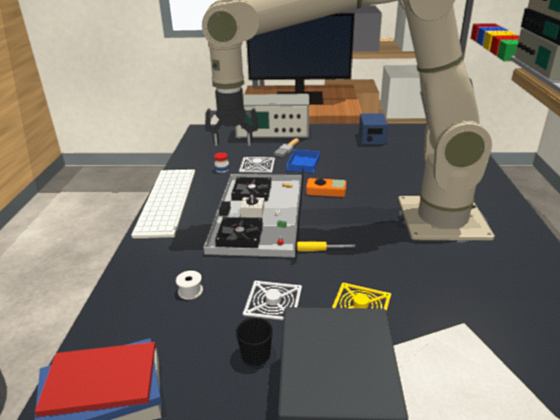

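The scene view shows silver guards at (172,177) and (377,266), a yellow look-alike at (411,221), the dish at (203,142) and the tray near (265,220). In the tray I can see red (318,226), green (294,212) and white (275,207) parts. The side view agrees.

```bash
cat > h.py <<'E'
from workcell import manip
import cv2,numpy as np
def ray(c,u,v):
    f=210/np.tan(np.radians(c["vfov"]/2));M=np.array(c["camera_from_world"]);R=M[:3,:3]
    return -R.T@M[:3,3], R.T@np.array([(u-c["cx"])/f,(v-c["cy"])/f,1])
def onz(c,u,v,z):
    o,d=ray(c,u,v);return o+d*(z-o[2])/d[2]
def proj(c,P):
    f=210/np.tan(np.radians(c["vfov"]/2));M=np.array(c["camera_from_world"]);p=M[:3,:3]@np.asarray(P)+M[:3,3]
    return f*p[0]/p[2]+c["cx"],f*p[1]/p[2]+c["cy"]
def shot(n,name=None):
    c=manip.calibration(n);im=manip.camera(n)
    if name: cv2.imwrite(f"pics/{name}.png",im)
    return c,im
def find(thing,n,c,z,mn=0.25,k=3):
    out=[]
    for d in manip.masks_of(thing,n)[:k]:
        if d["conf"]<mn: continue
        P=onz(c,*d["centre"],z);out.append((round(float(d["conf"]),2),np.round(d["centre"]).tolist(),(P*1000).round().tolist()[:2],int(d["region"].sum()),d))
    return out
E
python3 - <<'E'
from h import *
for n in ["scene","side"]:
    c,im=shot(n)
    for t,z in [("tray",.008),("guard_a",.01),("dish",.014),("rubber_foot",.02),("terminal_block",.024),("standoff",.018),("thumbscrew",.02),("spacer",.022),("dial",.06)]:
        for r in find(t,n,c,z): print(n,t,r[:4])
E
```

```text
scene tray (0.94, [272.0, 223.0], [556.0, 27.0], 9146)
scene guard_a (0.67, [379.0, 261.0], [480.0, 379.0], 550)
scene guard_a (0.62, [416.0, 221.0], [285.0, 406.0], 462)
scene guard_a (0.56, [170.0, 177.0], [611.0, -366.0], 691)
scene dish (0.64, [205.0, 144.0], [428.0, -362.0], 942)
scene standoff (0.65, [215.0, 204.0], [610.0, -166.0], 254)
scene standoff (0.52, [165.0, 144.0], [514.0, -477.0], 358)
scene dial (0.55, [271.0, 152.0], [351.0, -123.0], 306)
side tray (0.85, [257.0, 215.0], [567.0, 0.0], 6599)
side guard_a (0.93, [256.0, 163.0], [605.0, -364.0], 476)
side guard_a (0.78, [363.0, 296.0], [278.0, 366.0], 692)
side guard_a (0.59, [273.0, 296.0], [495.0, 372.0], 962)
side dish (0.65, [304.0, 160.0], [425.0, -380.0], 615)
side rubber_foot (0.41, [285.0, 148.0], [499.0, -482.0], 217)
side terminal_block (0.59, [284.0, 220.0], [482.0, 56.0], 64)
side terminal_block (0.5, [255.0, 160.0], [608.0, -363.0], 308)
side thumbscrew (0.61, [279.0, 241.0], [491.0, 156.0], 34)
side thumbscrew (0.38, [257.0, 338.0], [519.0, 516.0], 1448)
side dial (0.48, [325.0, 188.0], [356.0, -78.0], 602)
```

View pics/w0.png

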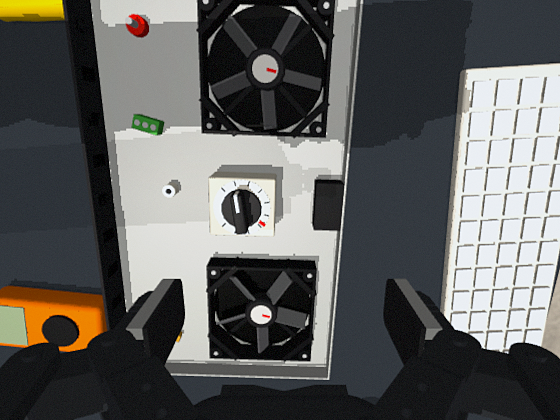

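The wrist view shows the left fan hub at (265,69), right hub at (261,314), dial at (241,208) with its white pointer up and slightly left, and the red mark at (263,225). Loose parts are the thumbscrew (138,25), terminal block (148,124), spacer (169,190) and something brass at (180,338) behind the finger.

```bash
python3 - <<'E'
from h import *
c=manip.calibration("wrist")
print(ray(c,0,0)[0])
P={k:onz(c,*v) for k,v in dict(L=(265,69,.030),R=(261,314,.030),dial=(241,208,.071),mark=(263,225,.049),screw=(136,27,.014),term=(146,124,.022),spacer=(170,190,.02),st=(180,338,.018)).items()}
for k,v in P.items(): print(k,(v*1000).round(1))
d=P["L"]-P["R"];print(np.linalg.norm(d[:2]),"yaw deg",np.degrees(np.arctan2(-d[0],d[1])))
E
python3 -m jog '[{"slide":[0,0,-5]},{"slide":[0,0,-5]},{"slide":[-4,0,-4]},{"slide":[-4,0,0]},{"slide":[-4,0,0]},{"slide":[-4,0,0]},{"slide":[-4,0,0]},{"slide":[0,0,0]}]'
python3 - <<'E'
from h import *
print(manip.get_obs()["position"])
c,im=shot("wrist","w1")
for t,z in [("tray",.008),("guard_a",.01),("dish",.014),("rubber_foot",.02),("terminal_block",.024),("standoff",.018),("thumbscrew",.02),("spacer",.022),("dial",.06),("multimeter",.034),("flux_jar",.06)]:
    for r in find(t,"wrist",c,z): print(t,r[:4])
E
```

```text
[0.62469639 0.07457033 0.37416247]
L [607.1 112.9  30. ]
R [ 598.3 -147.    30. ]
dial [585.3  -9.3  71. ]
mark [603.8 -33.   49. ]
screw [485.9 151.   14. ]
term [488.   63.5  22. ]
spacer [504.5  -3.7  20. ]
st [ 498.  -188.2   18. ]
0.26003340594560637 yaw deg -1.9423017755013565
[6.25016016e-01 3.67879354e-05 2.50043103e-01]
tray (0.97, [224.0, 164.0], [561.0, 22.0], 90595)
dish (0.51, [47.0, 315.0], [339.0, -159.0], 5743)
rubber_foot (0.62, [224.0, 164.0], [562.0, 23.0], 91548)
terminal_block (0.64, [146.0, 124.0], [489.0, 63.0], 475)
standoff (0.5, [241.0, 211.0], [578.0, -27.0], 1344)
thumbscrew (0.91, [135.0, 27.0], [487.0, 150.0], 415)
spacer (0.57, [168.0, 189.0], [503.0, -3.0], 184)
dial (0.85, [241.0, 210.0], [584.0, -14.0], 1326)
dial (0.39, [223.0, 165.0], [569.0, 28.0], 90577)
multimeter (0.95, [49.0, 316.0], [357.0, -147.0], 5709)
flux_jar (0.44, [148.0, 125.0], [504.0, 64.0], 499)$[0]: bad value
```

View pics/w1.png

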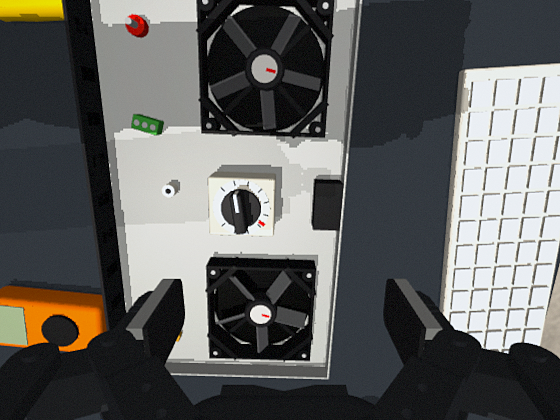

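The picture is the same as before: the move was refused because rows need all three keys. Next I'll go up and towards -y for an overview.

```bash
python3 -m jog '[{"grip":-1,"yaw":0,"slide":[0,0,-5]},{"grip":-1,"yaw":0,"slide":[-2,-1,-5]},{"grip":-1,"yaw":0,"slide":[-4,-1,-3]},{"grip":-1,"yaw":0,"slide":[-4,-1,0]},{"grip":-1,"yaw":0,"slide":[-4,-1,0]},{"grip":-1,"yaw":0,"slide":[-4,-1,0]},{"grip":-1,"yaw":0,"slide":[-4,-1,0]},{"grip":-1,"yaw":0,"slide":[0,0,0]}]'
python3 - <<'E'
from h import *
print(manip.get_obs()["position"])
c,im=shot("wrist","w2")
for t,z in [("guard_a",.004),("dish",.014),("rubber_foot",.02),("terminal_block",.024),("standoff",.018),("thumbscrew",.02),("spacer",.022)]:
    for r in find(t,"wrist",c,z): print(t,r[:4])
E
```

```text
clock: 2.55
position: [0.5635, -0.2245, 0.3752]
ee_rot: [0.71, 0.704, -0.001, 0.001]
ft_force: [-0.5, 0.9, 0.1]
grip_width: 0.999
grasp_force: 0.0
[ 0.56353977 -0.22452891  0.37522001]
guard_a (0.66, [309.0, 257.0], [600.0, -368.0], 2228)
dish (0.81, [195.0, 263.0], [424.0, -372.0], 5134)
standoff (0.59, [225.0, 140.0], [482.0, -186.0], 169)
```

View pics/w2.png

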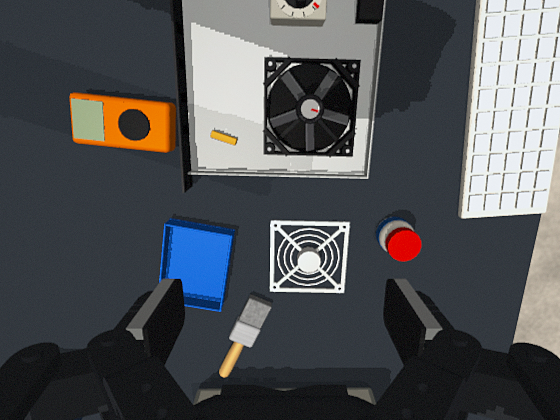

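The overview shows the standoff at (225,137), the dish at (198,265), guard A at (309,257) square to the world, the flux jar at (403,242) and the right fan hub at (311,108). I'll measure the orientations next.

```bash
cat >> h.py <<'E'
def axis_ang(c,reg,z):
    ys,xs=np.nonzero(reg);pts=np.array([onz(c,u,v,z)[:2] for u,v in zip(xs,ys)])*1000
    (cx,cy),(w,h),a=cv2.minAreaRect(pts.astype(np.float32))
    return np.round([cx,cy]),np.round([w,h]),round(a if w>=h else a-90,1)   # centre, size, world angle of long side
def toolang():
    from scipy.spatial.transform import Rotation as Rr
    R=Rr.from_quat(manip.get_obs()["ee_rot"]).as_matrix();return R
def go(x,y,z,yang=None):
    """cm in tool axes to reach (mm); yaw needed to put tool y at world angle yang (deg, mod 180). slide valid BEFORE yaw, slide2 AFTER yaw"""
    o=manip.get_obs();R=toolang();d=np.array([x,y,z])/10-o["position"]*100
    a=np.degrees(np.arctan2(R[1,1],R[0,1]));print("pos",(o["position"]*1000).round(1),"tool-y ang",a.round(1),"j7",o["joint_pos"][6].round(2))
    x0=np.array([R[0,0],R[1,0],0]);y0=np.array([R[0,1],R[1,1],0]);print("slide now",np.round([d@x0,d@y0,-d[2]],2))
    if yang is not None:
        w=(a-yang+90)%180-90;t=np.radians(yang if abs(((a-w)-yang+180)%360-180)<1 else yang+180)
        ty=np.array([np.cos(t),np.sin(t),0]);tx=np.array([-np.sin(t),np.cos(t),0])
        if tx[:2]@ [ty[1],-ty[0]]>0: pass
        tx=np.array([-ty[1],ty[0],0]) # tool z down: x = y cross z
        print("yaw",np.radians(w).round(3),"slide after yaw",np.round([d@tx,d@ty,-d[2]],2))
E
python3 - <<'E'
from h import *
c,im=shot("wrist")
for t,z in [("standoff",.018),("guard_a",.004),("dish",.028)]:
    for r in find(t,"wrist",c,z): print(t,r[:3],axis_ang(c,r[4]["region"],z))
# colour: brass
hsv=cv2.cvtColor(im,cv2.COLOR_BGR2HSV);m=cv2.inRange(hsv,(12,120,90),(32,255,255));m[:, :195]=0;m[200:]=0;m[:,260:]=0
print(m.sum()/255,axis_ang(c,m>0,.018))
b=cv2.inRange(hsv,(100,120,60),(130,255,255))
b[:210]=0;b[:,:150]=0;b[:,245:]=0;print("dish",axis_ang(c,b>0,.028))
go(482,-186,100,70)
E
```

```text
standoff (0.59, [224.0, 147.0], [484.0, -188.0]) (array([ 480., -183.]), array([12., 36.]), -19.6)
guard_a (0.98, [306.0, 260.0], [600.0, -363.0]) (array([ 600., -368.]), array([123., 122.]), 88.2)
dish (0.89, [195.0, 265.0], [433.0, -360.0]) (array([ 426., -371.]), array([141., 103.]), 79.1)
186.0 (array([ 481., -183.]), array([10., 36.]), -19.9)
dish (array([ 426., -371.]), array([142., 103.]), 78.5)
pos [ 566.2 -217.1  375.1] tool-y ang 0.0 j7 0.3
slide now [ 3.12 -8.42 27.51]
yaw -1.221 slide after yaw [ 8.98  0.04 27.51]
```

```bash
python3 -m jog '[{"grip":0,"yaw":-0.15,"slide":[0,0,2]},{"grip":0,"yaw":-0.15,"slide":[0,0,3]},{"grip":0,"yaw":-0.15,"slide":[0,0,3]},{"grip":0,"yaw":-0.15,"slide":[0,0,3]},{"grip":0,"yaw":-0.15,"slide":[0,0,3]},{"grip":0,"yaw":-0.15,"slide":[0,0,3]},{"grip":0,"yaw":-0.15,"slide":[0,0,3]},{"grip":0,"yaw":-0.15,"slide":[0,0,2]}]' 40 >/dev/null
python3 -m jog '[{"grip":0,"yaw":-0.02,"slide":[3,0,2]},{"grip":0,"yaw":0,"slide":[3,0.2,2]},{"grip":0,"yaw":0,"slide":[2.1,0,1]},{"grip":0,"yaw":0,"slide":[1,0,0]},{"grip":0,"yaw":0,"slide":[0,0,0]},{"grip":0,"yaw":0,"slide":[0,0,0]}]' | tail -3
python3 - <<'E'
from h import *
c,im=shot("wrist","w3")
for r in find("standoff","wrist",c,.018): print(r[:3],axis_ang(c,r[4]["region"],.018))
go(481,-184,30,70)
E
```

```text
ft_force: [0.3, 0.7, -0.4]
grip_width: 0.5
grasp_force: 0.0
(0.76, [289.0, 227.0], [481.0, -181.0]) (array([ 479., -183.]), array([10., 37.]), -18.5)
pos [ 482.9 -184.2  106. ] tool-y ang 69.9 j7 1.47
slide now [ 0.19 -0.05  7.6 ]
yaw -0.002 slide after yaw [ 0.19 -0.05  7.6 ]
```

View pics/w3.png

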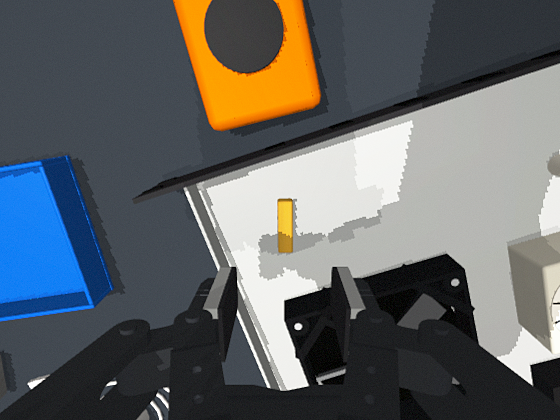

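The bar at (286,226) sits midway between the fingers, slightly up in the view. Time to descend, grip and lift.

```bash
python3 -m jog '[{"grip":0,"yaw":0,"slide":[0.3,0,3]},{"grip":0,"yaw":0,"slide":[0,0,3]},{"grip":0,"yaw":0,"slide":[0,0,1.6]},{"grip":1,"yaw":0,"slide":[0,0,0]},{"grip":1,"yaw":0,"slide":[0,0,0]},{"grip":1,"yaw":0,"slide":[0,0,0]},{"grip":1,"yaw":0,"slide":[0,0,0]},{"grip":1,"yaw":0,"slide":[0,0,0]}]' 40
python3 -m jog '[{"grip":1,"yaw":0,"slide":[0,0,0]},{"grip":1,"yaw":0,"slide":[0,0,-3]},{"grip":1,"yaw":0,"slide":[0,0,-3]},{"grip":1,"yaw":0,"slide":[0,0,-3]},{"grip":1,"yaw":0,"slide":[0,0,0]},{"grip":1,"yaw":0,"slide":[0,0,0]}]'
python3 - <<'E'
from h import *
go(440,-335,50,70)
E
```

```text
clock: 5.45
position: [0.4795, -0.183, 0.0301]
ee_rot: [0.175, 0.985, -0.0, 0.001]
ft_force: [-1.1, 0.2, 4.7]
grip_width: 0.1
grasp_force: 41.1
clock: 6.05
position: [0.479, -0.1828, 0.1196]
ee_rot: [0.175, 0.985, -0.0, 0.001]
ft_force: [-0.4, 0.4, -0.8]
grip_width: 0.095
grasp_force: 40.5
pos [ 479.  -182.8  119.6] tool-y ang 69.9 j7 1.47
slide now [ -1.57 -15.63   6.96]
yaw -0.002 slide after yaw [ -1.54 -15.63   6.96]
```

```bash
python3 -m jog '[{"grip":1,"yaw":0,"slide":[-0.5,-3,0]},{"grip":1,"yaw":0,"slide":[-0.4,-4,0]},{"grip":1,"yaw":0,"slide":[-0.5,-4,0]},{"grip":1,"yaw":0,"slide":[-0.5,-4,0]},{"grip":1,"yaw":0,"slide":[0,-4,1]},{"grip":1,"yaw":0,"slide":[0,-3.2,2]},{"grip":1,"yaw":0,"slide":[0,0,3]},{"grip":1,"yaw":0,"slide":[0,0,2.4]}]' | grep -v ee
python3 -m jog '[{"grip":1,"yaw":0,"slide":[0,0,0]},{"grip":0.5,"yaw":0,"slide":[0,0,0]},{"grip":0.5,"yaw":0,"slide":[0,0,0]},{"grip":0.5,"yaw":0,"slide":[0,0,0]},{"grip":0.5,"yaw":0,"slide":[0,0,-3]},{"grip":0,"yaw":0,"slide":[0,0,-3]},{"grip":0,"yaw":0,"slide":[0,0,-3]},{"grip":0,"yaw":0,"slide":[0,0,0]}]' | grep -v ee
python3 - <<'E'
from h import *
go(504,-4,130,70)
E
```

```text
clock: 6.85
position: [0.4184, -0.3981, 0.0322]
ft_force: [1.1, 0.1, 0.2]
grip_width: 0.1
grasp_force: 40.5
clock: 7.65
position: [0.4224, -0.3995, 0.1306]
ft_force: [0.4, -0.2, -0.4]
grip_width: 0.501
grasp_force: 0.0
pos [ 422.4 -399.5  130.6] tool-y ang 69.9 j7 1.91
slide now [ 5.93 39.94  0.06]
yaw -0.002 slide after yaw [ 5.86 39.95  0.06]
```

```bash
python3 -m jog '[{"grip":0,"yaw":0,"slide":[0.5,3,0]},{"grip":0,"yaw":0,"slide":[0.6,4,0]},{"grip":0,"yaw":0,"slide":[0.6,4,0]},{"grip":0,"yaw":0,"slide":[0.6,4,0]},{"grip":0,"yaw":0,"slide":[0.6,4,0]},{"grip":0,"yaw":0,"slide":[0.6,4,0]},{"grip":0,"yaw":0,"slide":[0.6,4,0]},{"grip":0,"yaw":0,"slide":[0.6,4,0]}]' >/dev/null
python3 -m jog '[{"grip":0,"yaw":0,"slide":[0.6,4,0]},{"grip":0,"yaw":0,"slide":[0.6,3,0]},{"grip":0,"yaw":0,"slide":[0.6,2,0]},{"grip":0,"yaw":0,"slide":[0,0,0]},{"grip":0,"yaw":0,"slide":[0,0,0]}]' | grep -v ee
python3 - <<'E'
from h import *
c,im=shot("wrist","w4")
for t,z in [("spacer",.022),("terminal_block",.024),("thumbscrew",.02),("rubber_foot",.02)]:
  for r in find(t,"wrist",c,z): print(t,r[:4],axis_ang(c,r[4]["region"],z))
go(504,-4,30,70)
E
```

```text
clock: 8.95
position: [0.4967, 0.0002, 0.1253]
ft_force: [0.0, -0.7, 0.9]
grip_width: 0.503
grasp_force: 0.0
spacer (0.87, [283.0, 234.0], [502.0, -3.0], 384) (array([501.,  -3.]), array([13., 17.]), -20.0)
terminal_block (0.7, [365.0, 180.0], [484.0, 61.0], 1019) (array([486.,  62.]), array([17., 28.]), -16.6)
thumbscrew (0.88, [495.0, 135.0], [486.0, 150.0], 842) (array([486., 151.]), array([25., 18.]), 86.1)
thumbscrew (0.35, [505.0, 25.0], [424.0, 166.0], 2748) (array([422., 167.]), array([36., 30.]), 2.9)
pos [496.7  -0.7 125.1] tool-y ang 69.8 j7 1.08
slide now [-0.8  -0.05  9.51]
yaw -0.003 slide after yaw [-0.8  -0.06  9.51]
```

View pics/w4.png

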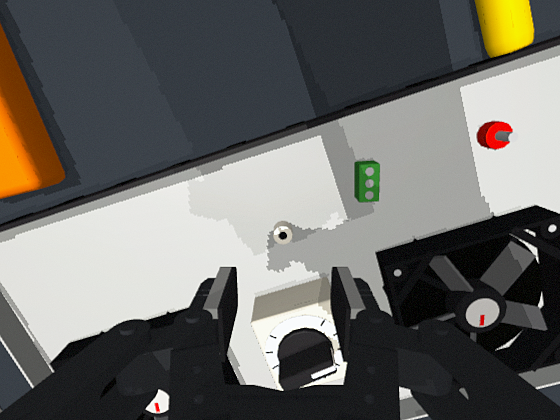

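The spacer shows at (283,234), the terminal block at (366,181), the thumbscrew at (495,135), and no rubber foot so far. I'll pick the spacer.

```bash
python3 -m jog '[{"grip":0,"yaw":0,"slide":[-0.6,0,3]},{"grip":0,"yaw":0,"slide":[0,0,4]},{"grip":0,"yaw":0,"slide":[0,0,2.4]},{"grip":1,"yaw":0,"slide":[0,0,0]},{"grip":1,"yaw":0,"slide":[0,0,0]},{"grip":1,"yaw":0,"slide":[0,0,0]},{"grip":1,"yaw":0,"slide":[0,0,0]},{"grip":1,"yaw":0,"slide":[0,0,0]}]' 30
python3 -m jog '[{"grip":1,"yaw":0,"slide":[0,0,-3]},{"grip":1,"yaw":0,"slide":[0,0,-4]},{"grip":1,"yaw":0,"slide":[0,0,-2]},{"grip":1,"yaw":0,"slide":[0,0,0]},{"grip":1,"yaw":0,"slide":[0,0,0]}]'
python3 - <<'E'
from h import *
go(424,-366,38,70)
E
```

```text
clock: 10.0
position: [0.503, -0.0019, 0.0322]
ee_rot: [0.175, 0.985, 0.0, 0.001]
ft_force: [0.0, 0.1, 0.0]
grip_width: 0.142
grasp_force: 29.2
clock: 10.5
position: [0.5024, -0.0019, 0.1214]
ee_rot: [0.175, 0.985, 0.0, 0.001]
ft_force: [-0.2, -0.3, -0.5]
grip_width: 0.141
grasp_force: 29.3
pos [502.4  -1.9 121.4] tool-y ang 69.9 j7 1.09
slide now [ -5.15 -36.89   8.34]
yaw -0.002 slide after yaw [ -5.08 -36.9    8.34]
```

```bash
python3 -m jog '[{"grip":1,"yaw":0,"slide":[-0.5,-3,0]},{"grip":1,"yaw":0,"slide":[-0.6,-4,0]},{"grip":1,"yaw":0,"slide":[-0.6,-4,0]},{"grip":1,"yaw":0,"slide":[-0.6,-4,0]},{"grip":1,"yaw":0,"slide":[-0.6,-4,0]},{"grip":1,"yaw":0,"slide":[-0.6,-4,0]},{"grip":1,"yaw":0,"slide":[-0.6,-4,0]},{"grip":1,"yaw":0,"slide":[-0.6,-4,0]}]' >/dev/null
python3 -m jog '[{"grip":1,"yaw":0,"slide":[-0.5,-3,0]},{"grip":1,"yaw":0,"slide":[0,-2.9,1]},{"grip":1,"yaw":0,"slide":[0,0,3]},{"grip":1,"yaw":0,"slide":[0,0,3]},{"grip":1,"yaw":0,"slide":[0,0,1.4]},{"grip":1,"yaw":0,"slide":[0,0,0]}]' | grep -v ee
python3 -m jog '[{"grip":0.5,"yaw":0,"slide":[0,0,0]},{"grip":0.5,"yaw":0,"slide":[0,0,0]},{"grip":0.5,"yaw":0,"slide":[0,0,0]},{"grip":0.5,"yaw":0,"slide":[0,0,-3]},{"grip":0,"yaw":0,"slide":[0,0,-3]},{"grip":0,"yaw":0,"slide":[0,0,-3]},{"grip":0,"yaw":0,"slide":[0,0,0]}]' | grep -v ee
python3 - <<'E'
from h import *
go(486,62,130,70)
E
```

```text
clock: 11.9
position: [0.4228, -0.3649, 0.0344]
ft_force: [0.1, 0.5, 0.4]
grip_width: 0.142
grasp_force: 29.3
clock: 12.6
position: [0.4265, -0.3679, 0.1323]
ft_force: [-0.6, -0.1, 0.2]
grip_width: 0.504
grasp_force: 0.0
pos [ 426.5 -367.9  132.3] tool-y ang 69.9 j7 1.86
slide now [ 9.19 42.41  0.23]
yaw -0.002 slide after yaw [ 9.11 42.43  0.23]
```

```bash
python3 -m jog '[{"grip":0,"yaw":0,"slide":[0.8,3,0]},{"grip":0,"yaw":0,"slide":[0.9,4,0]},{"grip":0,"yaw":0,"slide":[0.9,4,0]},{"grip":0,"yaw":0,"slide":[0.9,4,0]},{"grip":0,"yaw":0,"slide":[0.9,4,0]},{"grip":0,"yaw":0,"slide":[0.9,4,0]},{"grip":0,"yaw":0,"slide":[0.9,4,0]},{"grip":0,"yaw":0,"slide":[0.9,4,0]}]' >/dev/null
python3 -m jog '[{"grip":0,"yaw":0,"slide":[0.9,4,0]},{"grip":0,"yaw":0,"slide":[0.9,4,0]},{"grip":0,"yaw":0,"slide":[0.2,3.4,0]},{"grip":0,"yaw":0,"slide":[0,0,0]},{"grip":0,"yaw":0,"slide":[0,0,0]},{"grip":0,"yaw":0,"slide":[0,0,0]}]' | grep -v ee
python3 - <<'E'
from h import *
c,im=shot("wrist","w5")
for t,z in [("terminal_block",.024),("thumbscrew",.02),("rubber_foot",.02)]:
  for r in find(t,"wrist",c,z): print(t,r[:4],axis_ang(c,r[4]["region"],z))
go(486,62,31,70)
E
```

```text
clock: 14.0
position: [0.4845, 0.0621, 0.127]
ft_force: [1.3, -0.5, -0.3]
grip_width: 0.497
grasp_force: 0.0
terminal_block (0.69, [290.0, 223.0], [484.0, 66.0], 785) (array([486.,  63.]), array([14., 30.]), -16.1)
thumbscrew (0.94, [409.0, 182.0], [486.0, 152.0], 644) (array([486., 150.]), array([22., 17.]), 56.1)
pos [484.6  62.3 127.1] tool-y ang 69.8 j7 0.95
slide now [-0.14  0.02  9.61]
yaw -0.003 slide after yaw [-0.14  0.02  9.61]
```

View pics/w5.png

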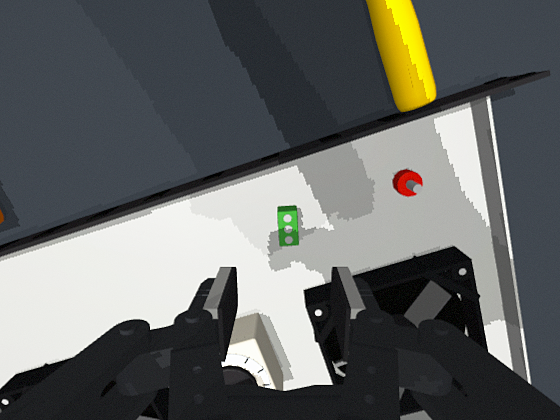

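The left end of the strip holds only the thumbscrew at (408,183), so there is no rubber foot. The terminal block at (288,226) is aligned with the fingers.

```bash
python3 -m jog '[{"grip":0,"yaw":0,"slide":[-0.1,0.1,3]},{"grip":0,"yaw":0,"slide":[0,0,4]},{"grip":0,"yaw":0,"slide":[0,0,2.5]},{"grip":1,"yaw":0,"slide":[0,0,0]},{"grip":1,"yaw":0,"slide":[0,0,0]},{"grip":1,"yaw":0,"slide":[0,0,0]},{"grip":1,"yaw":0,"slide":[0,0,0]},{"grip":1,"yaw":0,"slide":[0,0,0]}]' 40
python3 -m jog '[{"grip":1,"yaw":0,"slide":[0,0,-3]},{"grip":1,"yaw":0,"slide":[0,0,-4]},{"grip":1,"yaw":0,"slide":[0,0,-2]},{"grip":1,"yaw":0,"slide":[0,0,0]},{"grip":1,"yaw":0,"slide":[0,0,0]}]'
python3 - <<'E'
from h import *
go(450,-345,42,70)
E
```

```text
clock: 15.0
position: [0.4866, 0.0639, 0.0332]
ee_rot: [0.175, 0.985, 0.0, 0.001]
ft_force: [-1.3, 0.0, -0.6]
grip_width: 0.145
grasp_force: 43.3
clock: 15.5
position: [0.486, 0.0637, 0.1224]
ee_rot: [0.175, 0.985, 0.0, 0.001]
ft_force: [0.2, -0.7, -0.9]
grip_width: 0.151
grasp_force: 43.3
pos [486.   63.7 122.4] tool-y ang 69.9 j7 0.94
slide now [-10.67 -39.62   8.04]
yaw -0.002 slide after yaw [-10.6  -39.64   8.04]
```

```bash
python3 -m jog '[{"grip":1,"yaw":0,"slide":[-0.8,-3,0]},{"grip":1,"yaw":0,"slide":[-1.1,-4,0]},{"grip":1,"yaw":0,"slide":[-1.1,-4,0]},{"grip":1,"yaw":0,"slide":[-1.1,-4,0]},{"grip":1,"yaw":0,"slide":[-1.1,-4,0]},{"grip":1,"yaw":0,"slide":[-1.1,-4,0]},{"grip":1,"yaw":0,"slide":[-1.1,-4,0]},{"grip":1,"yaw":0,"slide":[-1.1,-4,0]}]' >/dev/null
python3 -m jog '[{"grip":1,"yaw":0,"slide":[-1.1,-4,0]},{"grip":1,"yaw":0,"slide":[-1.1,-4,1]},{"grip":1,"yaw":0,"slide":[0,-0.9,3]},{"grip":1,"yaw":0,"slide":[0,0,2]},{"grip":1,"yaw":0,"slide":[0,0,1]},{"grip":1,"yaw":0,"slide":[0,0,0.7]},{"grip":1,"yaw":0,"slide":[0,0,0]}]' | grep -v ee
python3 -m jog '[{"grip":0.5,"yaw":0,"slide":[0,0,0]},{"grip":0.5,"yaw":0,"slide":[0,0,0]},{"grip":0.5,"yaw":0,"slide":[0,0,0]},{"grip":0.5,"yaw":0,"slide":[0,0,-3]},{"grip":0,"yaw":0,"slide":[0,0,-3]},{"grip":0,"yaw":0,"slide":[0,0,-3]},{"grip":0,"yaw":0,"slide":[0,0,0]}]' | grep -v ee
python3 - <<'E'
from h import *
go(486,151,130,70)
c,im=shot("wrist","w6");cv2.imwrite("pics/x.png",im)
E
```

```text
clock: 17.0
position: [0.4491, -0.3469, 0.0443]
ft_force: [-0.4, 0.5, 0.2]
grip_width: 0.146
grasp_force: 43.3
clock: 17.7
position: [0.4514, -0.3491, 0.14]
ft_force: [-0.0, -0.2, -0.7]
grip_width: 0.496
grasp_force: 0.0
pos [ 451.4 -349.1  140. ] tool-y ang 69.9 j7 1.79
slide now [13.94 48.15  1.  ]
yaw -0.002 slide after yaw [13.85 48.18  1.  ]
```

View pics/w6.png

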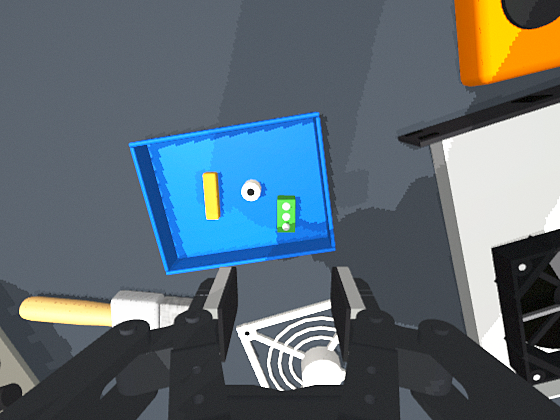

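All three parts are in the dish: bar (211,196), spacer (251,190), block (286,212). The thumbscrew is next.

```bash
python3 -m jog '[{"grip":0,"yaw":0,"slide":[0.9,3,0]},{"grip":0,"yaw":0,"slide":[1.2,4,0]},{"grip":0,"yaw":0,"slide":[1.2,4,0]},{"grip":0,"yaw":0,"slide":[1.2,4,0]},{"grip":0,"yaw":0,"slide":[1.2,4,0]},{"grip":0,"yaw":0,"slide":[1.2,4,0]},{"grip":0,"yaw":0,"slide":[1.2,4,0]},{"grip":0,"yaw":0,"slide":[1.2,4,0]}]' >/dev/null
python3 -m jog '[{"grip":0,"yaw":0,"slide":[1.2,4,0]},{"grip":0,"yaw":0,"slide":[1.2,4,0]},{"grip":0,"yaw":0,"slide":[1.2,4,0]},{"grip":0,"yaw":0,"slide":[0.9,3,0]},{"grip":0,"yaw":0,"slide":[0,2.2,0]},{"grip":0,"yaw":0,"slide":[0,0,0]},{"grip":0,"yaw":0,"slide":[0,0,0]},{"grip":0,"yaw":0,"slide":[0,0,0]}]' | grep -v ee
python3 - <<'E'
from h import *
c,im=shot("wrist","w7")
for t,z in [("thumbscrew",.02)]:
  for r in find(t,"wrist",c,z): print(t,r[:4],axis_ang(c,r[4]["region"],z))
hsv=cv2.cvtColor(im,cv2.COLOR_BGR2HSV);m=cv2.inRange(hsv,(0,150,80),(6,255,255))|cv2.inRange(hsv,(174,150,80),(180,255,255))
n,l,s,ce=cv2.connectedComponentsWithStats(m)
for i in range(1,n):
  if s[i,4]>80: print(s[i],onz(c,*ce[i],.017)*1000)
go(486,151,31,70)
E
```

```text
clock: 19.35
position: [0.485, 0.1512, 0.1346]
ft_force: [-0.0, -0.2, 0.4]
grip_width: 0.499
grasp_force: 0.0
thumbscrew (0.81, [288.0, 221.0], [486.0, 153.0], 496) (array([486., 152.]), array([17., 20.]), -8.4)
thumbscrew (0.3, [148.0, 418.0], [616.0, -26.0], 147) (array([611., -24.]), array([10., 20.]), -47.5)
[276 208  23  26 365] [485.23858369 152.7025218   17.        ]
pos [485.2 151.2 134.9] tool-y ang 69.8 j7 0.75
slide now [-8.000e-02  1.000e-02  1.039e+01]
yaw -0.003 slide after yaw [-8.000e-02  1.000e-02  1.039e+01]
```

```bash
python3 -m jog '[{"grip":0,"yaw":0,"slide":[0,0.1,3]},{"grip":0,"yaw":0,"slide":[0,0,4]},{"grip":0,"yaw":0,"slide":[0,0,3.3]},{"grip":1,"yaw":0,"slide":[0,0,0]},{"grip":1,"yaw":0,"slide":[0,0,0]},{"grip":1,"yaw":0,"slide":[0,0,0]},{"grip":1,"yaw":0,"slide":[0,0,0]},{"grip":1,"yaw":0,"slide":[0,0,0]}]' 40
python3 -m jog '[{"grip":1,"yaw":0,"slide":[0,0,-3]},{"grip":1,"yaw":0,"slide":[0,0,-4]},{"grip":1,"yaw":0,"slide":[0,0,-2]},{"grip":1,"yaw":0,"slide":[0,0,0]},{"grip":1,"yaw":0,"slide":[0,0,0]}]'
python3 - <<'E'
from h import *
go(409,-345,42,70)
E
```

```text
clock: 20.25
position: [0.4864, 0.1535, 0.0334]
ee_rot: [0.175, 0.985, 0.0, 0.001]
ft_force: [-0.1, -0.1, -0.6]
grip_width: 0.177
grasp_force: 39.0
clock: 20.75
position: [0.4858, 0.1533, 0.1224]
ee_rot: [0.175, 0.985, 0.0, 0.001]
ft_force: [-0.6, -0.7, -1.0]
grip_width: 0.175
grasp_force: 39.1
pos [485.8 153.3 122.4] tool-y ang 69.9 j7 0.74
slide now [ -9.92 -49.43   8.04]
yaw -0.002 slide after yaw [ -9.83 -49.45   8.04]
```

```bash
python3 -m jog '[{"grip":1,"yaw":0,"slide":[-0.6,-3,0]},{"grip":1,"yaw":0,"slide":[-0.8,-4,0]},{"grip":1,"yaw":0,"slide":[-0.8,-4,0]},{"grip":1,"yaw":0,"slide":[-0.8,-4,0]},{"grip":1,"yaw":0,"slide":[-0.8,-4,0]},{"grip":1,"yaw":0,"slide":[-0.8,-4,0]},{"grip":1,"yaw":0,"slide":[-0.8,-4,0]},{"grip":1,"yaw":0,"slide":[-0.8,-4,0]}]' >/dev/null
python3 -m jog '[{"grip":1,"yaw":0,"slide":[-0.8,-4,0]},{"grip":1,"yaw":0,"slide":[-0.8,-4,0]},{"grip":1,"yaw":0,"slide":[-0.8,-4,0]},{"grip":1,"yaw":0,"slide":[-0.8,-4,0]},{"grip":1,"yaw":0,"slide":[-0.4,-2.4,0]},{"grip":1,"yaw":0,"slide":[0,0,0]}]' | grep -v ee
python3 -m jog '[{"grip":1,"yaw":0,"slide":[0,0,3]},{"grip":1,"yaw":0,"slide":[0,0,3]},{"grip":1,"yaw":0,"slide":[0,0,2]},{"grip":1,"yaw":0,"slide":[0,0,0]},{"grip":0.5,"yaw":0,"slide":[0,0,0]},{"grip":0.5,"yaw":0,"slide":[0,0,0]},{"grip":0.5,"yaw":0,"slide":[0,0,0]}]' | grep -v ee
python3 -m jog '[{"grip":0.5,"yaw":0,"slide":[0,0,-3]},{"grip":0,"yaw":0,"slide":[0,0,-3]},{"grip":0,"yaw":0,"slide":[0,0,-3]},{"grip":0,"yaw":0,"slide":[0,0,0]},{"grip":0,"yaw":0,"slide":[0,0,0]}]' | grep -v ee
python3 - <<'E'
from h import *
c,im=shot("wrist","w8")
for t,z in [("thumbscrew",.01),("dish",.014),("spacer",.01),("terminal_block",.01),("standoff",.01)]:
  for r in find(t,"wrist",c,z): print(t,r[:4])
go(598.3,-147,130,-2)
E
```

```text
clock: 22.15
position: [0.4055, -0.3475, 0.1206]
ft_force: [0.0, 0.6, -0.8]
grip_width: 0.175
grasp_force: 39.1
clock: 22.85
position: [0.4086, -0.3446, 0.0432]
ft_force: [0.0, 0.4, 0.6]
grip_width: 0.25
grasp_force: 0.0
clock: 23.35
position: [0.4084, -0.3445, 0.1332]
ft_force: [-0.1, -0.4, -1.2]
grip_width: 0.496
grasp_force: 0.0
thumbscrew (0.93, [286.0, 220.0], [411.0, -345.0], 494)
spacer (0.88, [265.0, 246.0], [425.0, -367.0], 344)
terminal_block (0.69, [301.0, 269.0], [453.0, -348.0], 668)
standoff (0.62, [58.0, 358.0], [461.0, -573.0], 927)
standoff (0.6, [227.0, 251.0], [419.0, -396.0], 581)
pos [ 407.6 -344.   131.3] tool-y ang 69.9 j7 1.84
slide now [-11.14  25.05   0.13]
yaw 1.255 slide after yaw [20.35 18.38  0.13]
```

All four parts are in the dish. Next I move to the right fan with the gripper shut and the closing line radial.

```bash
python3 -m jog '[{"grip":1,"yaw":0.14,"slide":[0,0,0]},{"grip":1,"yaw":0.14,"slide":[0,0,0]},{"grip":1,"yaw":0.14,"slide":[0,0,0]},{"grip":1,"yaw":0.14,"slide":[0,0,0]},{"grip":1,"yaw":0.14,"slide":[0,0,0]},{"grip":1,"yaw":0.14,"slide":[0,0,0]},{"grip":1,"yaw":0.14,"slide":[0,0,0]},{"grip":1,"yaw":0.14,"slide":[0,0,0]}]' >/dev/null
python3 -m jog '[{"grip":1,"yaw":0.135,"slide":[0,0,0]},{"grip":1,"yaw":0,"slide":[3,2,0]},{"grip":1,"yaw":0,"slide":[4,3,0]},{"grip":1,"yaw":0,"slide":[4,3,0]},{"grip":1,"yaw":0,"slide":[4,3,0]},{"grip":1,"yaw":0,"slide":[4,2.7,0]},{"grip":1,"yaw":0,"slide":[2.9,1,0]},{"grip":1,"yaw":0,"slide":[0,0,0]}]' | grep -v ee
python3 -m jog '[{"grip":1,"yaw":0,"slide":[0,0,0]},{"grip":1,"yaw":0,"slide":[0,0,0]}]' >/dev/null
python3 - <<'E'
from h import *
go(562.8,-129.8,60,-2)
c,im=shot("wrist","w9")
E
```

```text
clock: 25.25
position: [0.5641, -0.1245, 0.1313]
ft_force: [0.2, -0.4, -0.2]
grip_width: 0.002
grasp_force: 0.0
pos [ 561.8 -131.9  131.7] tool-y ang -2.1 j7 0.11
slide now [0.21 0.09 7.17]
yaw -0.002 slide after yaw [0.21 0.09 7.17]
```

View pics/w9.png

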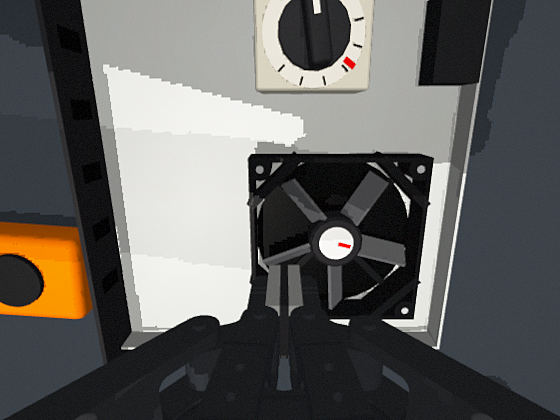

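The view shows the right fan hub at (335,242) with its red tick, fingertips at the fan's left side, and the dial above at (313,30) with its pointer up. Next come the descent and the flick.

```bash
cat > spin.py <<'E'
from h import *
import sys
# measure hub tick angle over frames around given world hub
hx,hy=float(sys.argv[1]),float(sys.argv[2]);N=int(sys.argv[3]);A=[];T=[]
for i in range(N):
    T.append(manip.get_obs()["clock"]);c,im=shot("wrist")
    hsv=cv2.cvtColor(im,cv2.COLOR_BGR2HSV);m=cv2.inRange(hsv,(0,120,80),(8,255,255))|cv2.inRange(hsv,(172,120,80),(180,255,255))
    u,v=proj(c,[hx,hy,.03]);yy,xx=np.nonzero(m);k=np.hypot(xx-u,yy-v)<26
    if k.sum()<4: A.append(np.nan);continue
    P=np.mean([onz(c,a,b,.03)[:2] for a,b in zip(xx[k],yy[k])],axis=0);A.append(np.arctan2(P[1]-hy,P[0]-hx))
print("t",np.round(T,2),"ang",np.round(A,2),"unwrapped",np.round(np.unwrap(A),2))
E
python3 - <<'E'
from h import *
c=manip.calibration("wrist");print(onz(c,335.5,242,.030)*1000)
E
python3 spin.py .5983 -.147 1
python3 -m jog '[{"grip":1,"yaw":0,"slide":[0.2,0.1,2.5]},{"grip":1,"yaw":0,"slide":[0,0,2.5]},{"grip":1,"yaw":0,"slide":[0,0,1.5]},{"grip":1,"yaw":0,"slide":[0,0,1]},{"grip":1,"yaw":0,"slide":[0,0,0.8]},{"grip":1,"yaw":0,"slide":[0,0,0.8]},{"grip":1,"yaw":0,"slide":[0,0,0]},{"grip":1,"yaw":0,"slide":[0,0,0]}]' | grep -v ee
python3 -m jog '[{"grip":1,"yaw":0,"slide":[-2.4,0,-0.4]},{"grip":1,"yaw":0,"slide":[-2.4,0,-1.8]},{"grip":1,"yaw":0,"slide":[-2,0,-3]},{"grip":1,"yaw":0,"slide":[-1,0,-3]},{"grip":1,"yaw":0,"slide":[0,0,0]}]' | grep -v ee
python3 spin.py .5983 -.147 4
python3 -m jog '[{"grip":1,"yaw":0,"slide":[0,0,0]},{"grip":1,"yaw":0,"slide":[0,0,0]},{"grip":1,"yaw":0,"slide":[0,0,0]},{"grip":1,"yaw":0,"slide":[0,0,0]},{"grip":1,"yaw":0,"slide":[0,0,0]}]' | grep pos
python3 spin.py .5983 -.147 4
```

```text
[ 597.32853365 -146.28507089   30.        ]
t [25.5] ang [-0.29] unwrapped [-0.29]
clock: 26.35
position: [0.5638, -0.1286, 0.0415]
ft_force: [-0.4, 0.2, 0.5]
grip_width: -0.002
grasp_force: 0.0
clock: 26.85
position: [0.563, -0.2096, 0.1284]
ft_force: [0.2, 0.2, -0.6]
grip_width: -0.005
grasp_force: 0.0
t [26.85 26.9  26.95 27.  ] ang [-2.85 -2.46 -2.05 -1.63] unwrapped [-2.85 -2.46 -2.05 -1.63]
position: [0.5608, -0.2064, 0.123]
t [27.55 27.6  27.65 27.7 ] ang [ 2.72  3.02 -2.97 -2.64] unwrapped [2.72 3.02 3.32 3.64]
```

It spins counter-clockwise at about 8 rad/s. I'll watch it coast down.

```bash
for i in 1 2 3 4 5; do
python3 -m jog '[{"grip":1,"yaw":0,"slide":[0,0,0]},{"grip":1,"yaw":0,"slide":[0,0,0]},{"grip":1,"yaw":0,"slide":[0,0,0]},{"grip":1,"yaw":0,"slide":[0,0,0]}]' | grep -c pos >/dev/null
python3 spin.py .5983 -.147 2;done
python3 - <<'E'
from h import *
go(571.6,96.9,130,-2)
E
```

```text
t [28.15 28.2 ] ang [0.58 0.89] unwrapped [0.58 0.89]
t [28.65 28.7 ] ang [-3.03 -2.8 ] unwrapped [-3.03 -2.8 ]
t [29.15 29.2 ] ang [-0.39 -0.11] unwrapped [-0.39 -0.11]
t [29.65 29.7 ] ang [1.91 2.09] unwrapped [1.91 2.09]
t [30.15 30.2 ] ang [-2.67 -2.51] unwrapped [-2.67 -2.51]
pos [ 560.8 -206.5  123.1] tool-y ang -2.0 j7 0.25
slide now [ 3.036e+01  1.000e-02 -6.900e-01]
yaw -0.0 slide after yaw [ 3.036e+01  2.000e-02 -6.900e-01]
```

The right fan has gone about 3.6 turns. Now the left fan.

```bash
python3 -m jog '[{"grip":1,"yaw":0,"slide":[3,0,0]},{"grip":1,"yaw":0,"slide":[4,0,0]},{"grip":1,"yaw":0,"slide":[4,0,0]},{"grip":1,"yaw":0,"slide":[4,0,0]},{"grip":1,"yaw":0,"slide":[4,0,0]},{"grip":1,"yaw":0,"slide":[4,0,0]},{"grip":1,"yaw":0,"slide":[4,0,0]},{"grip":1,"yaw":0,"slide":[4,0,0]}]' >/dev/null
python3 -m jog '[{"grip":1,"yaw":0,"slide":[2.7,0,0]},{"grip":1,"yaw":0,"slide":[0,0,0]},{"grip":1,"yaw":0,"slide":[0,0,0]},{"grip":1,"yaw":0,"slide":[0,0,0]}]' |grep pos
python3 spin.py .6071 .1129 1
python3 - <<'E'
from h import *
c,im=shot("wrist","w10")
m=(im.min(2)>150).astype(np.uint8);u,v=proj(c,[.6071,.1129,.03]);yy,xx=np.nonzero(m);k=np.hypot(xx-u,yy-v)<26
print(onz(c,(xx[k].min()+xx[k].max())/2,(yy[k].min()+yy[k].max())/2,.03)*1000)
go(571.6,130,40,-2)
E
```

```text
position: [0.5728, 0.1288, 0.123]
t [31.45] ang [-0.24] unwrapped [-0.24]
[606.4208221  113.19343734  30.        ]
pos [572.8 128.8 123.1] tool-y ang -2.1 j7 -0.38
slide now [ 0.12 -0.12  8.31]
yaw -0.002 slide after yaw [ 0.12 -0.12  8.31]
```

```bash
python3 -m jog '[{"grip":1,"yaw":0,"slide":[0.1,-0.1,2.5]},{"grip":1,"yaw":0,"slide":[0,0,2.5]},{"grip":1,"yaw":0,"slide":[0,0,1]},{"grip":1,"yaw":0,"slide":[0,0,0.8]},{"grip":1,"yaw":0,"slide":[0,0,0.7]},{"grip":1,"yaw":0,"slide":[0,0,0.7]},{"grip":1,"yaw":0,"slide":[0,0,0]},{"grip":1,"yaw":0,"slide":[0,0,0]}]' | grep -v ee
python3 -m jog '[{"grip":1,"yaw":0,"slide":[-2.4,0,-0.4]},{"grip":1,"yaw":0,"slide":[-2.4,0,-1.8]},{"grip":1,"yaw":0,"slide":[-2,0,-3]},{"grip":1,"yaw":0,"slide":[-1,0,-3]},{"grip":1,"yaw":0,"slide":[0,0,0]}]' | grep -v ee
python3 spin.py .6071 .1129 3
for i in 1 2 3 4 5 6; do
python3 -m jog '[{"grip":1,"yaw":0,"slide":[0,0,0]},{"grip":1,"yaw":0,"slide":[0,0,0]},{"grip":1,"yaw":0,"slide":[0,0,0]},{"grip":1,"yaw":0,"slide":[0,0,0]}]' | grep -c pos >/dev/null
python3 spin.py .6071 .1129 2;done
python3 - <<'E'
from h import *
go(609,325,200,-2)
E
```

```text
clock: 32.35
position: [0.5719, 0.1314, 0.0414]
ft_force: [-0.4, 0.2, 0.0]
grip_width: 0.001
grasp_force: 0.0
clock: 32.85
position: [0.5717, 0.0516, 0.1281]
ft_force: [1.0, -0.5, -0.5]
grip_width: 0.001
grasp_force: 0.0
t [32.85 32.9  32.95] ang [-3.12 -2.76 -2.39] unwrapped [-3.12 -2.76 -2.39]
t [33.4  33.45] ang [1.13 1.47] unwrapped [1.13 1.47]
t [33.9  33.95] ang [-2.15 -1.86] unwrapped [-2.15 -1.86]
t [34.4  34.45] ang [0.94 1.21] unwrapped [0.94 1.21]
t [34.9  34.95] ang [-3.04 -2.82] unwrapped [-3.04 -2.82]
t [35.4  35.45] ang [-0.81 -0.59] unwrapped [-0.81 -0.59]
t [35.9  35.95] ang [1.21 1.39] unwrapped [1.21 1.39]
pos [568.9  53.4 123.1] tool-y ang -2.0 j7 -0.24
slide now [27.29  3.05 -7.69]
yaw -0.0 slide after yaw [27.29  3.06 -7.69]
```

The left fan has gone about 3.2 turns and is still going. Now guard_b.

```bash
python3 -m jog '[{"grip":0,"yaw":0,"slide":[3,-1,-2]},{"grip":0,"yaw":0,"slide":[4,-1.5,-2]},{"grip":0,"yaw":0,"slide":[4,-1.5,-2]},{"grip":0,"yaw":0,"slide":[4,-1.5,-2]},{"grip":0,"yaw":0,"slide":[4,-1.5,-2]},{"grip":0,"yaw":0,"slide":[3.5,-1.2,0]},{"grip":0,"yaw":0,"slide":[2,-1,0]},{"grip":0,"yaw":0,"slide":[0,0,0]}]' >/dev/null
python3 -m jog '[{"grip":0,"yaw":0,"slide":[0,0,0]},{"grip":0,"yaw":0,"slide":[0,0,0]},{"grip":0,"yaw":0,"slide":[0,0,0]}]' |grep pos
python3 - <<'E'
from h import *
c,im=shot("wrist","w11")
for r in find("guard_a","wrist",c,.004): print(r[:4],axis_ang(c,r[4]["region"],.004))
E
```

```text
position: [0.4862, 0.3002, 0.223]
(0.95, [65.0, 102.0], [282.0, 391.0], 9540) (array([286., 387.]), array([121., 123.]), -18.8)
(0.67, [292.0, 105.0], [497.0, 381.0], 8841) (array([493., 375.]), array([123., 122.]), 82.1)
```

View pics/w11.png

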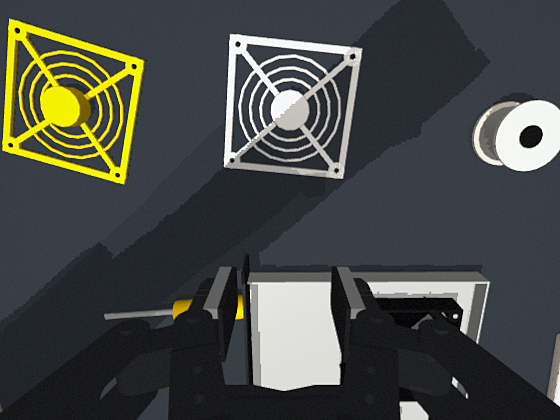

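The silver guard's corners are at about (235,35), (361,47), (348,178) and (226,166), with its cap at (290,108). The yellow look-alike is at the left.

```bash
cat > guard.py <<'E'
from h import *
def guard(c,im,near):
    # silver pixels of the component near given world point (mm)
    u,v=proj(c,[near[0]/1e3,near[1]/1e3,.004])
    best=None
    for d in manip.masks_of("guard_a","wrist"):
        if d["conf"]>.3 and np.hypot(*(np.array(d["centre"])-[u,v]))<60: best=d;break
    if best is None: print("none");return
    r=cv2.morphologyEx(best["region"].astype(np.uint8),cv2.MORPH_OPEN,np.ones((2,2)))
    ctr=np.vstack([x for x in cv2.findContours(r,cv2.RETR_EXTERNAL,cv2.CHAIN_APPROX_NONE)[0]]).reshape(-1,2)
    pts=np.array([onz(c,a,b,.004)[:2] for a,b in ctr])*1000
    # hull extreme points -> rectangle
    q=cv2.minAreaRect(pts.astype(np.float32));return best["conf"],q
E
python3 - <<'E'
from guard import *
c,im=shot("wrist")
print(guard(c,im,(493,375)))
P=np.array([onz(c,u,v,.004)[:2] for u,v in [(233,34.5),(361.5,47),(348,179),(225,167)]])*1000
print(P.round(1),P.mean(0))
a=[np.degrees(np.arctan2(*(P[j]-P[i])[::-1])) for i,j in [(0,1),(3,2)]];b=[np.degrees(np.arctan2(*(P[j]-P[i])[::-1]))-90 for i,j in [(3,0),(2,1)]];print(a,b)
go(493,375,26,np.mean(a+b))
E
```

```text
(0.7, ((494.4852294921875, 375.01129150390625), (122.15550231933594, 122.03998565673828), 82.3779067993164))
[[445.1 443.5]
 [560.8 429.1]
 [550.8 308.2]
 [427.5 324.9]] [496.08011343 376.42727653]
[np.float64(-7.1133000577424115), np.float64(-7.6937073079208105)] [np.float64(-8.42446156927943), np.float64(-4.721255614049028)]
pos [485.8 301.  223.1] tool-y ang -2.1 j7 -0.72
slide now [ 7.42  0.45 19.71]
yaw 0.086 slide after yaw [ 7.43 -0.19 19.71]
```

```bash
python3 -m jog '[{"grip":-0.6,"yaw":0.096,"slide":[0,0,0]},{"grip":-0.6,"yaw":0,"slide":[2.5,-0.1,2]},{"grip":-0.6,"yaw":0,"slide":[3,0,3]},{"grip":-0.6,"yaw":0,"slide":[2,0,4]},{"grip":-0.6,"yaw":0,"slide":[0,0,4]},{"grip":-0.6,"yaw":0,"slide":[0,0,0]},{"grip":-0.6,"yaw":0,"slide":[0,0,0]}]' >/dev/null
python3 - <<'E'
from guard import *
c,im=shot("wrist","w12")
hsv=cv2.cvtColor(im,cv2.COLOR_BGR2HSV)
# cap top: brightest round blob near expected
print(guard(c,im,(494.5,375)))
u,v=proj(c,[.4945,.3753,.02]);print("cap exp px",u,v)
go(494.5,375.3,26,-7.6)
E
```

```text
(0.62, ((494.1923828125, 375.369140625), (121.5019760131836, 120.49617004394531), 82.30867004394531))
cap exp px 284.2341257607207 239.17812602724496
pos [495.8 376.3  95.9] tool-y ang -7.6 j7 -0.96
slide now [-0.12 -0.11  6.99]
yaw 0.001 slide after yaw [-0.12 -0.11  6.99]
```

View pics/w12.png

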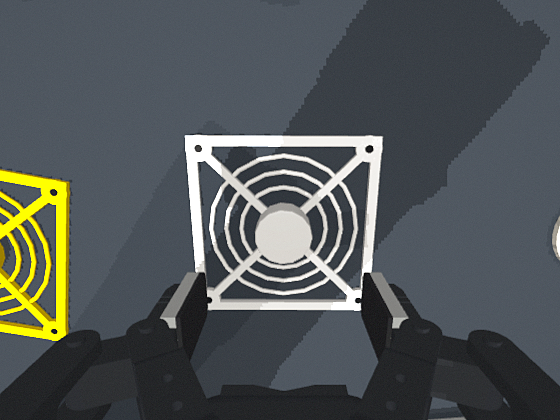

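The cap at (284,238) sits where expected and the guard is square to the view. I'll grip it.

```bash
python3 -m jog '[{"grip":-0.6,"yaw":0,"slide":[-0.1,-0.15,3]},{"grip":-0.6,"yaw":0,"slide":[0,0,3]},{"grip":-0.6,"yaw":0,"slide":[0,0,1]},{"grip":0,"yaw":0,"slide":[0,0,0]},{"grip":1,"yaw":0,"slide":[0,0,0]},{"grip":1,"yaw":0,"slide":[0,0,0]},{"grip":1,"yaw":0,"slide":[0,0,0]},{"grip":1,"yaw":0,"slide":[0,0,0]}]' 60
python3 -m jog '[{"grip":1,"yaw":0,"slide":[0,0,0]},{"grip":1,"yaw":0,"slide":[0,0,-3]},{"grip":1,"yaw":0,"slide":[0,0,-4]},{"grip":1,"yaw":0,"slide":[0,0,-4]},{"grip":1,"yaw":0,"slide":[0,0,0]},{"grip":1,"yaw":0,"slide":[0,0,0]}]'
python3 - <<'E'
from h import *
go(606.8,113.1,60,-1.94)
E
```

```text
clock: 38.9
position: [0.494, 0.3761, 0.0257]
ee_rot: [0.752, 0.659, 0.002, 0.0]
ft_force: [-1.6, -1.5, 6.8]
grip_width: 0.392
grasp_force: 59.6
clock: 39.5
position: [0.4936, 0.3758, 0.1354]
ee_rot: [0.752, 0.659, 0.002, 0.0]
ft_force: [-0.3, 0.2, -0.8]
grip_width: 0.392
grasp_force: 59.7
pos [493.6 375.8 135.4] tool-y ang -7.5 j7 -0.95
slide now [-24.56  14.66   7.54]
yaw -0.097 slide after yaw [-25.87  12.21   7.54]
```

```bash
python3 -m jog '[{"grip":1,"yaw":-0.097,"slide":[0,0,0]},{"grip":1,"yaw":0,"slide":[-3,1.5,0]},{"grip":1,"yaw":0,"slide":[-4,2,0]},{"grip":1,"yaw":0,"slide":[-4,2,0]},{"grip":1,"yaw":0,"slide":[-4,2,0]},{"grip":1,"yaw":0,"slide":[-4,2,0]},{"grip":1,"yaw":0,"slide":[-4,1.7,0]},{"grip":1,"yaw":0,"slide":[-2.9,1,0]}]' >/dev/null
python3 -m jog '[{"grip":1,"yaw":0,"slide":[0,0,0]},{"grip":1,"yaw":0,"slide":[0,0,2]},{"grip":1,"yaw":0,"slide":[0,0,2]},{"grip":1,"yaw":0,"slide":[0,0,0]},{"grip":1,"yaw":0,"slide":[0,0,0]},{"grip":1,"yaw":0,"slide":[0,0,0]}]'
python3 - <<'E'
from h import *
go(606.8,113.6,60,-1.94)
E
```

```text
clock: 40.9
position: [0.6063, 0.1126, 0.0941]
ee_rot: [0.719, 0.695, 0.001, 0.0]
ft_force: [1.0, -0.7, -0.1]
grip_width: 0.393
grasp_force: 59.8
pos [606.3 112.6  94.1] tool-y ang -1.9 j7 -0.36
slide now [0.1  0.05 3.41]
yaw 0.0 slide after yaw [0.1  0.05 3.41]
```

```bash
python3 -m jog '[{"grip":1,"yaw":0,"slide":[0.1,0.05,1.5]},{"grip":1,"yaw":0,"slide":[0,0,1.3]},{"grip":1,"yaw":0,"slide":[0,0,0.6]},{"grip":1,"yaw":0,"slide":[0,0,0]},{"grip":1,"yaw":0,"slide":[0,0,0]}]' | grep -v ee
python3 -m jog '[{"grip":0.1,"yaw":0,"slide":[0,0,0]},{"grip":-0.2,"yaw":0,"slide":[0,0,0]},{"grip":-0.6,"yaw":0,"slide":[0,0,0]},{"grip":-0.6,"yaw":0,"slide":[0,0,-2]},{"grip":-0.6,"yaw":0,"slide":[0,0,-4]},{"grip":-0.6,"yaw":0,"slide":[-2,0,-4]},{"grip":-0.6,"yaw":0,"slide":[-4,0,-3]},{"grip":-0.6,"yaw":0,"slide":[-3,0,0]}]' | grep -v ee
python3 -m jog '[{"grip":-0.6,"yaw":0,"slide":[0,0,0]},{"grip":-0.6,"yaw":0,"slide":[0,0,0]},{"grip":-0.6,"yaw":0,"slide":[0,0,0]}]' | grep pos
python3 - <<'E'
from h import *
c,im=shot("wrist","w13")
for d in manip.masks_of("guard_a","wrist"):
    if d["conf"]>.3: print(d["conf"],d["centre"],axis_ang(c,d["region"],.037))
go(600,-366,180,-2)
E
```

```text
clock: 41.4
position: [0.606, 0.1131, 0.0588]
ft_force: [-3.6, -0.5, 4.3]
grip_width: 0.39
grasp_force: 60.2
clock: 42.2
position: [0.6055, 0.0215, 0.1942]
ft_force: [0.8, -0.6, -0.4]
grip_width: 0.799
grasp_force: 0.0
position: [0.6031, 0.0245, 0.1886]
0.67 [285.2, 83.4] (array([605., 114.]), array([122., 122.]), -2.5)
0.66 [256.8, 84.4] (array([610., 114.]), array([95., 99.]), -66.3)
pos [603.1  24.7 188.6] tool-y ang -1.8 j7 -0.19
slide now [-39.06   0.94   0.86]
yaw 0.003 slide after yaw [-39.05   1.05   0.86]
```

View pics/w13.png

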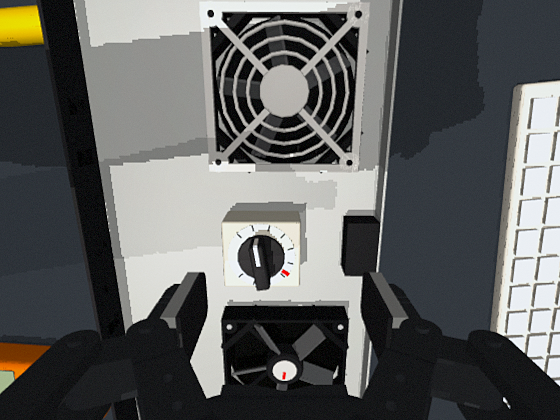

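The guard sits on the left fan, square and corner on corner, with its cap at (284,90); the frame edge shows by only about 1 mm on the right. The dial pointer still points up at (262,245). Now guard_a.

```bash
python3 -m jog '[{"grip":-0.6,"yaw":0,"slide":[-3,0,0]},{"grip":-0.6,"yaw":0,"slide":[-4,0,0]},{"grip":-0.6,"yaw":0,"slide":[-4.5,0,0]},{"grip":-0.6,"yaw":0,"slide":[-4.5,0,0]},{"grip":-0.6,"yaw":0,"slide":[-4.5,0,0]},{"grip":-0.6,"yaw":0,"slide":[-4.5,0,0]},{"grip":-0.6,"yaw":0,"slide":[-4.5,0,0]},{"grip":-0.6,"yaw":0,"slide":[-4.5,0,0]}]' >/dev/null
python3 -m jog '[{"grip":-0.6,"yaw":0,"slide":[-4,0,0]},{"grip":-0.6,"yaw":0,"slide":[-3,0,0]},{"grip":-0.6,"yaw":0,"slide":[-2,0,0]},{"grip":-0.6,"yaw":0,"slide":[0,0,0]},{"grip":-0.6,"yaw":0,"slide":[0,0,0]},{"grip":-0.6,"yaw":0,"slide":[0,0,0]}]' |grep pos
python3 - <<'E'
from guard import *
c,im=shot("wrist","w14")
for d in manip.masks_of("guard_a","wrist"):
    if d["conf"]>.3: print(d["conf"],d["centre"],axis_ang(c,d["region"],.004))
print(guard(c,im,(600,-366)))
m=guard(c,im,(600,-366))
if m: go(*m[1][0],26,(m[1][2]+45)%90-45)
E
```

```text
position: [0.5897, -0.4045, 0.1889]
0.63 [293.4, 153.5] (array([ 599., -369.]), array([120., 121.]), -1.8)
(0.63, ((599.8645629882812, -369.96807861328125), (120.59845733642578, 121.16995239257812), 88.19026947021484))
pos [ 589.2 -405.5  189.3] tool-y ang -1.9 j7 0.52
slide now [ 3.59  0.95 16.33]
yaw -0.001 slide after yaw [ 3.59  0.96 16.33]
```

```bash
python3 -m jog '[{"grip":-0.6,"yaw":0,"slide":[2,0.5,3]},{"grip":-0.6,"yaw":0,"slide":[1.6,0.5,3]},{"grip":-0.6,"yaw":0,"slide":[0,0,3]},{"grip":-0.6,"yaw":0,"slide":[0,0,0]},{"grip":-0.6,"yaw":0,"slide":[0,0,0]},{"grip":-0.6,"yaw":0,"slide":[0,0,0]}]' |grep pos
python3 - <<'E'
from guard import *
c,im=shot("wrist","w15")
m=guard(c,im,(600,-369));print(m)
if m: go(*m[1][0],26,(m[1][2]+45)%90-45)
E
```

```text
position: [0.6007, -0.3721, 0.1015]
(0.77, ((599.9498291015625, -369.5998229980469), (121.08436584472656, 120.60188293457031), 88.46321868896484))
pos [ 600.6 -371.9  101.3] tool-y ang -2.0 j7 0.46
slide now [ 0.23 -0.07  7.53]
yaw -0.008 slide after yaw [ 0.23 -0.07  7.53]
```

```bash
python3 -m jog '[{"grip":-0.6,"yaw":-0.006,"slide":[0.23,-0.07,3]},{"grip":-0.6,"yaw":0,"slide":[0,0,3]},{"grip":-0.6,"yaw":0,"slide":[0,0,1.5]},{"grip":0,"yaw":0,"slide":[0,0,0]},{"grip":1,"yaw":0,"slide":[0,0,0]},{"grip":1,"yaw":0,"slide":[0,0,0]},{"grip":1,"yaw":0,"slide":[0,0,0]},{"grip":1,"yaw":0,"slide":[0,0,0]}]' 60 | grep -v ee
python3 -m jog '[{"grip":1,"yaw":0,"slide":[0,0,0]},{"grip":1,"yaw":0,"slide":[0,0,-3]},{"grip":1,"yaw":0,"slide":[0,0,-4]},{"grip":1,"yaw":0,"slide":[0,0,-4]},{"grip":1,"yaw":0,"slide":[0,0,0]},{"grip":1,"yaw":0,"slide":[0,0,0]}]' | grep -v ee
python3 - <<'E'
from h import *
go(598,-146.7,100,-1.9)
E
```

```text
clock: 45.7
position: [0.6004, -0.3694, 0.0263]
ft_force: [-0.8, 0.3, 7.5]
grip_width: 0.391
grasp_force: 60.2
clock: 46.3
position: [0.5999, -0.369, 0.1358]
ft_force: [0.5, 1.1, -1.2]
grip_width: 0.392
grasp_force: 59.9
pos [ 599.9 -369.   135.8] tool-y ang -1.6 j7 0.47
slide now [22.21 -0.82  3.58]
yaw 0.005 slide after yaw [22.21 -0.93  3.58]
```

```bash
python3 -m jog '[{"grip":1,"yaw":0.005,"slide":[3,-0.4,0]},{"grip":1,"yaw":0,"slide":[4,-0.5,0]},{"grip":1,"yaw":0,"slide":[4,0,0]},{"grip":1,"yaw":0,"slide":[4,0,0]},{"grip":1,"yaw":0,"slide":[4,0,0]},{"grip":1,"yaw":0,"slide":[3.2,0,0]},{"grip":1,"yaw":0,"slide":[0,0,1.5]},{"grip":1,"yaw":0,"slide":[0,0,2.5]}]' >/dev/null
python3 -m jog '[{"grip":1,"yaw":0,"slide":[0,0,0]},{"grip":1,"yaw":0,"slide":[0,0,0]},{"grip":1,"yaw":0,"slide":[0,0,0]}]' | grep -v ee
python3 - <<'E'
from h import *
go(598,-146.5,59.5,-1.9)
E
```

```text
clock: 47.4
position: [0.5978, -0.1471, 0.0948]
ft_force: [-0.8, -0.2, -0.6]
grip_width: 0.392
grasp_force: 59.9
pos [ 597.8 -147.1   94.8] tool-y ang -1.9 j7 0.11
slide now [0.06 0.02 3.53]
yaw -0.001 slide after yaw [0.06 0.02 3.53]
```

```bash
python3 -m jog '[{"grip":1,"yaw":0,"slide":[0.05,0,1.5]},{"grip":1,"yaw":0,"slide":[0,0,1.4]},{"grip":1,"yaw":0,"slide":[0,0,0.6]},{"grip":1,"yaw":0,"slide":[0,0,0]},{"grip":1,"yaw":0,"slide":[0,0,0]}]' | grep -v ee
python3 -m jog '[{"grip":0.1,"yaw":0,"slide":[0,0,0]},{"grip":-0.2,"yaw":0,"slide":[0,0,0]},{"grip":-0.6,"yaw":0,"slide":[0,0,0]},{"grip":-0.6,"yaw":0,"slide":[0,0,-2]},{"grip":-0.6,"yaw":0,"slide":[0,0,-4]},{"grip":-0.6,"yaw":0,"slide":[-2,0,-4]},{"grip":-0.6,"yaw":0,"slide":[-4,0,-3]},{"grip":-0.6,"yaw":0,"slide":[-3,0,0]}]' | grep -v ee
python3 -m jog '[{"grip":-0.6,"yaw":0,"slide":[0,0,0]},{"grip":-0.6,"yaw":0,"slide":[0,0,0]},{"grip":-0.6,"yaw":0,"slide":[0,0,0]}]' | grep pos
python3 - <<'E'
from guard import *
c,im=shot("wrist","w16")
for d in manip.masks_of("guard_a","wrist"):
    if d["conf"]>.3: print(d["conf"],d["centre"],axis_ang(c,d["region"],.037))
# dial pointer: white pixels on the dial top, mark red
u,v=proj(c,[.5828,-.0163,.071]);print("dial px",u,v)
g=im.min(2);yy,xx=np.nonzero(g>170);k=np.hypot(xx-u,yy-v)<26
P=np.array([onz(c,a,b,.071)[:2] for a,b in zip(xx[k],yy[k])])*1000;print(len(P))
if len(P): print("white",P.mean(0),axis_ang(c,(g>170)&(np.hypot(*np.meshgrid(np.arange(560)-u,np.arange(420)-v))<26),.071))
cv2.imwrite("pics/dial.png",cv2.resize(im[max(0,int(v)-70):int(v)+70,max(0,int(u)-90):int(u)+90],None,fx=4,fy=4,interpolation=cv2.INTER_CUBIC))
E
```

```text
clock: 47.9
position: [0.5968, -0.1458, 0.0592]
ft_force: [-6.8, 1.4, 11.4]
grip_width: 0.391
grasp_force: 61.1
clock: 48.7
position: [0.5964, -0.2387, 0.1945]
ft_force: [0.9, -0.3, 1.5]
grip_width: 0.806
grasp_force: 0.0
position: [0.5946, -0.2344, 0.1883]
0.73 [283.2, 83.1] (array([ 596., -146.]), array([121., 122.]), -1.8)
0.66 [28.8, 129.7] (array([ 396., -167.]), array([63., 52.]), 83.3)
0.4 [104.9, 298.1] (array([ 422., -353.]), array([146.,  90.]), 68.1)
dial px 250.77488434934605 -159.4455302509777
0
```

View pics/dial.png

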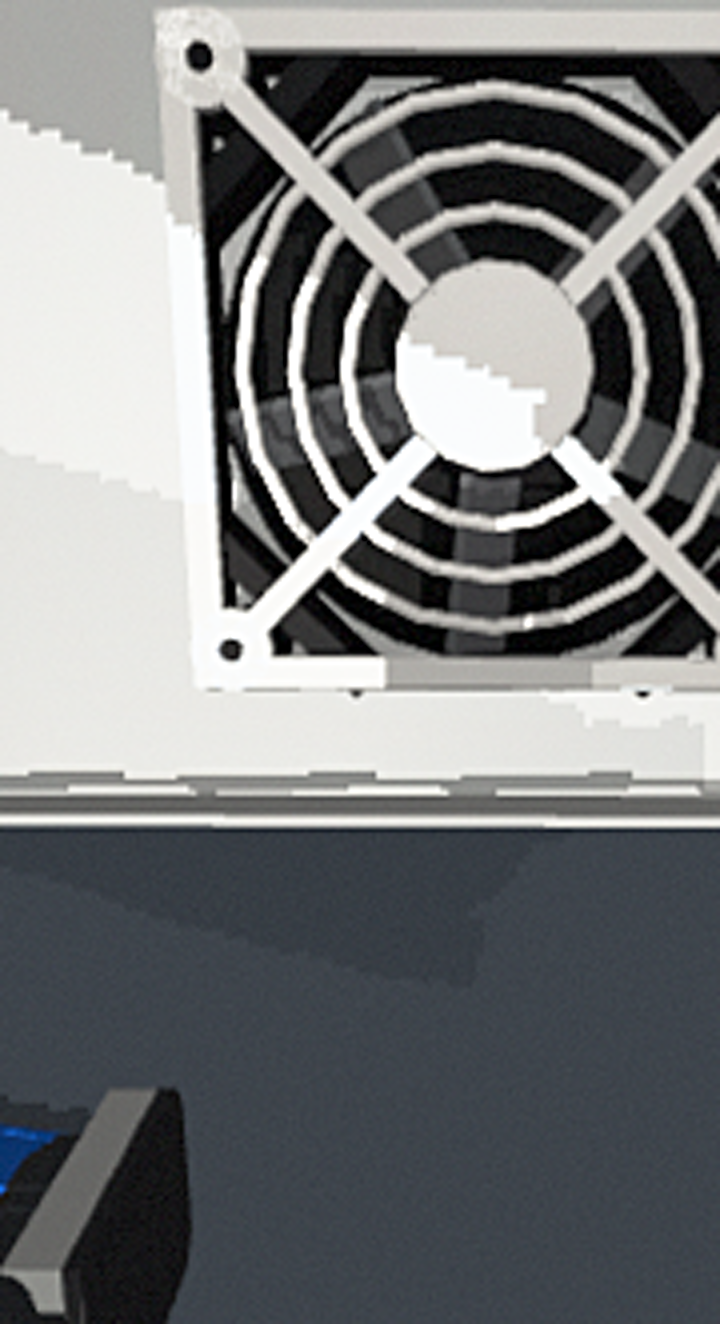

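The crop went the wrong way along y, but it shows the guard square on the right fan, with the cap centred at crop pixel (495,365). For the dial I'll work from numbers only.

```bash
python3 -m jog '[{"grip":-0.2,"yaw":0,"slide":[3,-0.4,0]},{"grip":-0.2,"yaw":0,"slide":[4,-0.4,0]},{"grip":-0.2,"yaw":0,"slide":[4,-0.4,1]},{"grip":-0.2,"yaw":0,"slide":[3.5,0,2]},{"grip":-0.2,"yaw":0,"slide":[0,0,0]},{"grip":-0.2,"yaw":0,"slide":[0,0,0]},{"grip":-0.2,"yaw":0,"slide":[0,0,0]}]' |grep pos
cat > dial.py <<'E'
from h import *
def dial(name=None):
    c,im=shot("wrist",name);hub=np.array([582.9,-16.3])
    hsv=cv2.cvtColor(im,cv2.COLOR_BGR2HSV)
    X,Y=np.meshgrid(np.arange(560),np.arange(420))
    def world(z):
        o,_=ray(c,0,0);f=210/np.tan(np.radians(c["vfov"]/2));R=np.array(c["camera_from_world"])[:3,:3]
        d=np.stack([(X-c["cx"])/f,(Y-c["cy"])/f,np.ones_like(X,float)],-1)@R
        return ((o+d*((z-o[2])/d[...,2])[...,None])[...,:2])*1000
    red=(cv2.inRange(hsv,(0,120,80),(8,255,255))|cv2.inRange(hsv,(172,120,80),(180,255,255)))>0
    W=world(.045);k=red&(np.hypot(*np.moveaxis(W-hub,-1,0))<35)
    if k.sum(): print("red",k.sum(),W[k].mean(0).round(1))
    W=world(.071);r=np.hypot(*np.moveaxis(W-hub,-1,0))
    w=(im.min(2)>110)&(r<17);n,l,s,ce=cv2.connectedComponentsWithStats(w.astype(np.uint8))
    for i in range(1,n):
        if s[i,4]<8: continue
        q=W[l==i];m=q.mean(0);e=np.linalg.eigh(np.cov(q.T));v=e[1][:,1];v=v*np.sign(v@(m-hub))
        print("white",s[i,4],m.round(1),"dir from hub",np.degrees(np.arctan2(*(m-hub)[::-1])).round(1),"axis",np.degrees(np.arctan2(v[1],v[0])).round(1),"elong",np.sqrt(e[0]).round(1),"r",np.hypot(*(m-hub)).round(1))
    bk=(im.max(2)<70)&(r<30);print("black",bk.sum(),W[bk].mean(0).round(1))
E
python3 - <<'E'
from dial import *
dial("w17");go(582.9,-16.3,110,-2)
E
```

```text
position: [0.5875, -0.0913, 0.1594]
red 49 [601.8 -31.9]
white 139 [580.8  -6.3] dir from hub 101.7 axis 96.3 elong [1.  3.9] r 10.2
black 2809 [583. -16.]
pos [587.5 -91.7 159.5] tool-y ang -2.0 j7 0.02
slide now [ 7.52 -0.72  4.95]
yaw 0.001 slide after yaw [ 7.52 -0.72  4.95]
```

The pointer is at 96° in the world frame (dial about 0.64) and the red mark at -39°, so the dial needs +2.36 rad of yaw (clockwise).

```bash
python3 -m jog '[{"grip":-0.2,"yaw":-0.145,"slide":[0,0,0]},{"grip":-0.2,"yaw":0,"slide":[2.5,0.1,2]},{"grip":-0.2,"yaw":0,"slide":[3,0.2,2]},{"grip":-0.2,"yaw":0,"slide":[2.1,0,1]},{"grip":-0.2,"yaw":0,"slide":[0,0,0]},{"grip":-0.2,"yaw":0,"slide":[0,0,0]},{"grip":-0.2,"yaw":0,"slide":[0,0,0]}]' |grep pos
python3 - <<'E'
from dial import *
dial("w18");go(582.6,-16.2,71,6.3)
E
```

```text
position: [0.5824, -0.0166, 0.1098]
red 58 [602. -32.]
white 155 [580.7  -6.4] dir from hub 102.4 axis 96.5 elong [0.9 4.1] r 10.1
white 342 [594.1 -22.4] dir from hub -28.4 axis -116.9 elong [1.9 5.8] r 12.8
white 279 [572.5 -25.2] dir from hub -139.6 axis 133.5 elong [1.7 4.7] r 13.7
black 3471 [581.4  -8.9]
pos [582.4 -16.5 109.8] tool-y ang 6.3 j7 0.02
slide now [0.03 0.02 3.88]
yaw -0.0 slide after yaw [0.03 0.02 3.88]
```

```bash
python3 -m jog '[{"grip":-0.2,"yaw":0,"slide":[0,0,2]},{"grip":-0.2,"yaw":0,"slide":[0,0,1.2]},{"grip":-0.2,"yaw":0,"slide":[0,0,0.7]},{"grip":1,"yaw":0,"slide":[0,0,0]},{"grip":1,"yaw":0,"slide":[0,0,0]},{"grip":1,"yaw":0,"slide":[0,0,0]},{"grip":1,"yaw":0,"slide":[0,0,0]},{"grip":1,"yaw":0,"slide":[0,0,0]}]' 60
python3 -m jog '[{"grip":1,"yaw":0.07,"slide":[0,0,0]},{"grip":1,"yaw":0.14,"slide":[0,0,0]},{"grip":1,"yaw":0.14,"slide":[0,0,0]},{"grip":1,"yaw":0.14,"slide":[0,0,0]},{"grip":1,"yaw":0.14,"slide":[0,0,0]},{"grip":1,"yaw":0.14,"slide":[0,0,0]},{"grip":1,"yaw":0.14,"slide":[0,0,0]},{"grip":1,"yaw":0.07,"slide":[0,0,0]}]'
python3 - <<'E'
from dial import *
go(582.6,-16.2,71,-129)
E
```

```text
clock: 51.4
position: [0.5824, -0.0147, 0.071]
ee_rot: [0.666, 0.746, 0.001, 0.001]
ft_force: [-1.1, -0.6, 3.8]
grip_width: 0.111
grasp_force: 59.8
clock: 52.2
position: [0.5828, -0.0149, 0.071]
ee_rot: [0.94, 0.342, 0.001, 0.001]
ft_force: [1.4, -1.1, 2.8]
grip_width: 0.115
grasp_force: 59.7
pos [582.8 -14.9  71. ] tool-y ang -50.0 j7 -0.91
slide now [-0.1   0.09 -0.  ]
yaw 1.378 slide after yaw [ 0.07  0.11 -0.  ]
```

```bash
python3 -m jog '[{"grip":1,"yaw":0.13,"slide":[0,0,0]},{"grip":1,"yaw":0.14,"slide":[0,0,0]},{"grip":1,"yaw":0.14,"slide":[0,0,0]},{"grip":1,"yaw":0.14,"slide":[0,0,0]},{"grip":1,"yaw":0.14,"slide":[0,0,0]},{"grip":1,"yaw":0.14,"slide":[0,0,0]},{"grip":1,"yaw":0.14,"slide":[0,0,0]},{"grip":1,"yaw":0.14,"slide":[0,0,0]}]' | grep -v pos
python3 -m jog '[{"grip":1,"yaw":0.14,"slide":[0,0,0]},{"grip":1,"yaw":0.128,"slide":[0,0,0]},{"grip":1,"yaw":0,"slide":[0,0,0]},{"grip":1,"yaw":0,"slide":[0,0,0]},{"grip":1,"yaw":0,"slide":[0,0,0]}]'
python3 - <<'E'
from dial import *
go(582.6,-16.2,71,-128.8)
E
python3 -m jog '[{"grip":-0.2,"yaw":0,"slide":[0,0,0]},{"grip":-0.2,"yaw":0,"slide":[0,0,0]},{"grip":-0.2,"yaw":0,"slide":[0,0,0]},{"grip":-0.2,"yaw":0,"slide":[0,0,-3]},{"grip":-0.2,"yaw":0,"slide":[-2,0,-4]},{"grip":-0.2,"yaw":0,"slide":[-3,0,-3]},{"grip":-0.2,"yaw":0,"slide":[0,0,0]},{"grip":-0.2,"yaw":0,"slide":[0,0,0]}]' | grep pos
python3 - <<'E'
from dial import *
dial("w19");go(582.6,-16.2,71,-128.8)
E
```

```text
clock: 53.0
ee_rot: [0.979, -0.205, 0.001, 0.0]
ft_force: [1.5, -2.4, 2.1]
grip_width: 0.112
grasp_force: 59.6
clock: 53.5
position: [0.5828, -0.0155, 0.071]
ee_rot: [0.944, -0.329, 0.001, -0.0]
ft_force: [2.7, -3.5, 5.0]
grip_width: 0.109
grasp_force: 59.9
pos [582.8 -15.5  71. ] tool-y ang -128.5 j7 -2.19
slide now [ 0.03  0.07 -0.  ]
yaw 0.006 slide after yaw [ 0.03  0.07 -0.  ]
position: [0.5427, 0.0172, 0.1706]
red 52 [601.7 -31.9]
white 125 [589.9 -22.4] dir from hub -40.8 axis -38.5 elong [0.9 4.5] r 9.3
black 2293 [583.  -16.5]
pos [542.5  16.5 169.6] tool-y ang -128.6 j7 -2.31
slide now [5.17 0.05 9.86]
yaw 0.003 slide after yaw [5.17 0.04 9.86]
```

The pointer reads -38.5° against the mark's -38.8°. Last check: rise, turn back and look at both guards.

```bash
python3 -m jog '[{"grip":0,"yaw":-0.14,"slide":[0,0,-3]},{"grip":0,"yaw":-0.14,"slide":[0,0,-4]},{"grip":0,"yaw":-0.14,"slide":[0,0,-4]},{"grip":0,"yaw":-0.14,"slide":[0,0,-4]},{"grip":0,"yaw":-0.14,"slide":[0,0,-4]},{"grip":0,"yaw":-0.14,"slide":[0,0,-3]},{"grip":0,"yaw":-0.14,"slide":[0,0,0]},{"grip":0,"yaw":-0.14,"slide":[0,0,0]}]' | grep pos
python3 -m jog '[{"grip":0,"yaw":-0.14,"slide":[0,0,0]},{"grip":0,"yaw":-0.14,"slide":[0,0,0]},{"grip":0,"yaw":-0.14,"slide":[0,0,0]},{"grip":0,"yaw":-0.14,"slide":[0,0,0]},{"grip":0,"yaw":-0.14,"slide":[0,0,0]},{"grip":0,"yaw":-0.14,"slide":[0,0,0]},{"grip":0,"yaw":0,"slide":[-4,0,0]},{"grip":0,"yaw":0,"slide":[-4,0,0]}]' | grep pos
python3 -m jog '[{"grip":0,"yaw":0,"slide":[0,0,0]},{"grip":0,"yaw":0,"slide":[0,0,0]},{"grip":0,"yaw":0,"slide":[0,0,0]}]' | grep pos
python3 - <<'E'
from dial import *
c,im=shot("wrist","w20");print([proj(c,p) for p in ([.6068,.1131,.037],[.598,-.1466,.037],[.426,-.371,.01])])
for t,z in [("guard_a",.037),("dish",.02),("standoff",.01),("spacer",.01),("terminal_block",.01),("thumbscrew",.01)]:
  for r in find(t,"wrist",c,z): print(t,r[:4],axis_ang(c,r[4]["region"],z))
E
python3 - <<'E'
from h import *
c,im=shot("side")
for r in find("guard_a","side",c,.037): print(r[:4])
E
```

```text
position: [0.5434, 0.0159, 0.3894]
position: [0.5202, -0.061, 0.3881]
position: [0.5205, -0.0595, 0.3891]
[(np.float64(312.42760517540034), np.float64(13.736809411278301)), (np.float64(352.8881197186516), np.float64(210.98695322567193)), (np.float64(282.5641904814835), np.float64(351.88829629053134))]
guard_a (0.94, [311.0, 32.0], [600.0, 94.0], 3631) (array([604.,  97.]), array([ 93., 122.]), -2.6)
guard_a (0.6, [354.0, 209.0], [600.0, -144.0], 3253) (array([ 596., -146.]), array([121., 121.]), 87.9)
guard_a (0.47, [294.0, 129.0], [547.0, -12.0], 47336) (array([556., -44.]), array([437., 256.]), 88.0)
dish (0.65, [280.0, 356.0], [421.0, -370.0], 3628) (array([ 424., -370.]), array([149., 103.]), 78.7)
dish (0.27, [192.0, 256.0], [344.0, -153.0], 3416) (array([ 346., -163.]), array([ 75., 137.]), -6.8)
standoff (0.59, [287.0, 368.0], [424.0, -407.0], 158) (array([ 419., -397.]), array([17., 36.]), -20.8)
spacer (0.38, [281.0, 351.0], [424.0, -368.0], 98) (array([ 423., -367.]), array([23., 16.]), 73.7)
terminal_block (0.72, [294.0, 340.0], [452.0, -352.0], 190) (array([ 450., -350.]), array([26., 26.]), 73.8)
thumbscrew (0.57, [269.0, 342.0], [410.0, -345.0], 132) (array([ 409., -346.]), array([31., 17.]), 72.7)
thumbscrew (0.39, [352.0, 209.0], [601.0, -152.0], 3726) (array([ 599., -155.]), array([130., 129.]), 88.0)
(0.95, [250.0, 181.0], [603.0, -167.0], 479)
(0.94, [363.0, 296.0], [283.0, 397.0], 812)
(0.79, [241.0, 226.0], [602.0, 111.0], 496)
```

```bash
python3 -c "
from workcell import manip
print(manip.hand_in())"
```

```text
the job is handed in; nothing more can be done
None
```

I handed the job in: the four loose parts I found (no rubber foot in the tray) are in the dish, the fans coasted about 3.6 (right) and 3.2 (left) turns, both silver guards lie square within about 2 mm, and the dial pointer is at the red mark.

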